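# Load the pot clamp and its tool trough

### The arm

A 6-joint arm with a two-finger parallel gripper is mounted at the origin on a cart in front of the work surface, level with it; the furniture and walls round the work are solid. World frame = base frame: x ahead of the robot, y to its left, z up, the work surface at z = 0. Lengths are in m, angles in rad, forces in N, time in s.
With the tool pointing down it reaches from about 0.25 to 0.725 m from the base axis. Payload 4 kg.
Tool frame: the origin (TCP) lies at the very end of the fingers, on their centre line; the grasp point (between the pads) lies 19 mm behind it; z points along the fingers, x is the direction in which the jaws open and shut, and the axes are right-handed (so a half turn about z gives the same grasp; the last joint's range is limited). The gripper opens to 85 mm and grips with 20 to 120 N. Pads are 22 mm wide; open, the fingers measure 114 mm over their backs; the gripper's body (76 mm by 85 mm) begins 54 mm behind the grasp point. The pads swing forward as they close: fully open they stand 13 mm farther back than shut.
Start: joints at [1.103, 0.241, 0.005, 1.335, 0, 1.571], TCP at [0.225, 0.446, 0.231] pointing down, gripper open.
Joint ranges: [-2.72, 2.72], [-1.05, 1.87], [-1.09, 1.28], [-1.99, 2.15], [-1.42, 1.44], [-3.14, 3.14]. Speed limits (rad/s): [2.79, 2.79, 3.14, 3.14, 3.14, 3.14].

### API

Orientations are given as [roll, pitch, yaw] about the fixed x, y, z axes, in that order (R = Rz(yaw) Ry(pitch) Rx(roll)).
In Python, from bench import manip, viewer gives the robot as it stands.
- The arm moves only by the shell command python3 -m creep 'ROWS' [OPENING] [FORCE]. ROWS is JSON, a list of rows, each an object of numbers: "x", "y", "z": the shift along the world's x, y, z in units of 30 mm (1.0 is 30 mm); "yaw": the turn about the world's z in degrees. In form: [{"x": .., "y": .., "z": .., "yaw": ..}, ...]. A call has exactly 10 rows; each row is the pose to reach, as a shift and turn from the pose commanded when the call began; what a row does not reach only later rows make up. A row lasts 1/12 s, in which the tool goes at most 41.7 mm and 7.16 degrees, less where a joint would pass 70% of its speed; a pose out of reach is approached as far as the arm can. A call with a gripper value outside its range is refused whole. OPENING is the opening, from -1 (shut) to 1 (fully open), set as the call begins (- or left out, the last holds). The fingers move at their own pace and stop on an object; FORCE is the grip in N (left out, the last holds). Time passes only in rows, so rows that repeat a pose let the fingers close, or fill a call up. It gives the time, the measured TCP pose, the force and the opening at its end, in the units of the state.
- manip.get_obs(): the state, without advancing time (a new reading comes with each control period).
- viewer.read_camera(name): name is "side" or "top"; returns the picture (480x640x3 uint8, red, green, blue); there is no depth.
- viewer.camera_info(name): a dict with "camera_matrix" (3x3 intrinsics, pixels), "k1" (the pictures are not rectified: a ray, as slopes to the right and down, at radius r is drawn at 1 + k1 r^2 times it, then the intrinsics apply), "T" (4x4, takes a point from camera to world coordinates). Camera axes: x right, y up, looking along -z (the intrinsics and any distortion apply to the point x, -y, -z); pixel columns grow to the right and rows downward; lengths in m; the calibration is good to about 2 mm. A picture is of the moment at which its call begins. camera_info takes no time and is no camera call.
- manip.job_done(): hands the job in, once; it reports no verdict.
The state is a dict: "time_s": time; "joint_pos": joint angles; "qvel": joint speeds; "joint_torque": joint torques, N m; "position": TCP position; "orientation": TCP orientation; "contact_force": force on the tool from outside, world axes, zero at the start; "wrist_torque": the same for the moment, N m; "grip_width": finger opening in m.
Only numpy, scipy, OpenCV 4.12 (cv2) and the standard library are available. Lean on these libraries where they do the work, as an engineer would, in place of code of your own. Each camera call takes 0.05 s, during which the arm holds its last target.

### The job

Get the pot clamp ready for the next treatment: wind its crank to open the jaw, push every cream pot that is out on the worktop along into the lane between rail and jaw until no pot sticks out of the lane's open end, and wind the crank back until the jaw holds the pots firmly against the rail. Also lay every tweezers and extractor that is out flat in the clamp's tool trough, side by side. Leave the strap roll, candle and cream tube behind the clamp where they are.

Things in the scene. Friction and masses are not known exactly. Their poses are not given: they have to be found in the camera images.
- clamp: Grey clamp fixed to the worktop, 260 x 230 mm. Origin: at worktop level on the inner face of its rail, half-way along; axes turned a little (yaw) from the world's. The rail (x = -0.016 to 0, 26 mm high) is on the robot's side, the jaw (30 mm high, y = -0.095 to 0.095) faces it from the far side. Behind the jaw, x = 0.135 to 0.251: tool trough and, at y = 0.020 to 0.100, the 37 mm high gear housing.
- mouth (a point): Middle of the lane's open end, at worktop level, at (0.050, -0.100, 0) in the clamp's frame; it faces the robot's right. Between rail and jaw the lane runs from here along the clamp's +y to the end stop. It has no floor: pots slide in on the worktop. The rail ends here in a flare that leans 12 mm outward over the last 34 mm (to y = -0.130).
- lane_end (a point): Middle of the end stop's face, at worktop level, at (0.050, 0.100, 0) in the clamp's frame: the lane is 200 mm long, enough for two pots.
- jaw (a joint): Jaw slide in m: 0 is fully open (109 mm between rail and jaw face), 0.042 fully closed; the gap is 109 mm minus this. It starts too far closed for a pot (91 mm) to enter, and meets a pot at about 0.018. The crank moves it 3 mm per rad (19 mm per turn, a little over two turns in all).
- crank (a joint): Crank angle in rad, 0 (jaw fully open, end of travel) to 14 (jaw fully closed). It grows clockwise seen from above, which closes the jaw (it meets a pot at about 6.0); counter-clockwise opens it. At 0 the knob stands from the crank's axis toward the clamp's -x. Friction of about 0.08 N m keeps it (and the jaw's grip) where it is left.
- crank_axis (a point): Point on the crank's upright axis, 75 mm above the worktop, at (0.195, 0.060, 0.075) in the clamp's frame; the axis is vertical.
- knob_mid (a point): Middle of the crank's upright black grip knob, 18 mm in diameter and 36 mm high (from 56 to 92 mm above the worktop), 34 mm from the crank's axis. The knob spins freely on the crank, so it can be held without turning the hand while it goes round.
- trough (a point): Centre of the inner floor of the tool trough, a shallow open tray 14 mm above the worktop, 108 mm wide inside (its x) and 122 mm long (its y; the tools fit only lengthwise), with walls 18 mm high (the housing, 23 mm above the floor, closes its +y end). Axes as the clamp's.
- pot_a_mid (a point): Site half-way up the middle of a round, lidded cream pot, 91 mm in diameter and 44 mm high, about 0.2 kg, standing on the worktop: too wide to grip, so it has to be pushed. z up. There are one or two such pots, alike; an absent one reads None.
- pot_b_mid (a point): Site half-way up the middle of a round, lidded cream pot, 91 mm in diameter and 44 mm high, about 0.2 kg, standing on the worktop: too wide to grip, so it has to be pushed. z up. There are one or two such pots, alike; an absent one reads None.
- tweezers_mid (a point): Site at the middle (half-way along and half-way up) of steel tweezers, 101 mm long, 11 mm wide, 10 mm high, lying on the worktop. Its long axis is its y axis, z up; grasp it across the middle, along its x axis. Two or three of the three tools are present; an absent one reads None.
- fine_tweezers_mid (a point): Site at the middle (half-way along and half-way up) of smaller, finer steel tweezers, 92 mm long, 11 mm wide, 10 mm high, lying on the worktop. Its long axis is its y axis, z up; grasp it across the middle, along its x axis. Two or three of the three tools are present; an absent one reads None.
- extractor_mid (a point): Site at the middle (half-way along and half-way up) of a thin steel loop extractor, 109 mm long, 8 mm wide, 6 mm high, lying on the worktop. Its long axis is its y axis, z up; grasp it across the middle, along its x axis. Two or three of the three tools are present; an absent one reads None.
- strap_roll: Bystander: black rolled strap, 43 mm across, 38 mm high, standing behind the work; origin at the centre of its underside.
- candle: Bystander: black candle glass, 76 mm across, 80 mm high, standing behind the clamp; origin at the centre of its underside.
- cream_tube: Bystander: cream tube, 199 x 61 x 41 mm, lying behind the work; origin at the centre of its underside.
- jaw_face (a point): Middle of the jaw's gripping face, half-way up; moves with the jaw along the clamp's x.
There are look-alikes about, which are no part of the job. What is shaped like the part that bears pot_a_mid but green is not meant.

How it is judged:
At the end, for the whole second after the job is handed in: Every pot upright in the lane (centre 35 to 60 mm from the rail, at most 7 mm of it out of the mouth) and pressed by the jaw with 1.5 N or more; every tool lying flat inside the trough, its centre within 30 mm of the trough's middle lengthwise; all at rest (x of pot_a_mid in the frame of clamp between 0.035 and 0.06 m and y of pot_a_mid in the frame of clamp between -0.062 and 0.07 m and angle between each of pot_a_mid, pot_b_mid's own z axis and vertical below 0.1 rad and contact force between jaw and pot_a above 1.5 N and linear speed of each of pot_a, pot_b, tweezers, fine_tweezers, extractor below 0.02 m/s and x of pot_b_mid in the frame of clamp between 0.035 and 0.06 m and y of pot_b_mid in the frame of clamp between -0.062 and 0.07 m and contact force between jaw and pot_b above 1.5 N and x of tweezers_mid in the frame of trough between -0.052 and 0.052 m and y of tweezers_mid in the frame of trough between -0.03 and 0.03 m and z of each of tweezers_mid, fine_tweezers_mid, extractor_mid in the frame of trough below 0.014 m and angle between tweezers_mid's own y axis and vertical between 1.43 and 1.71 rad and x of fine_tweezers_mid in the frame of trough between -0.052 and 0.052 m and y of fine_tweezers_mid in the frame of trough between -0.03 and 0.03 m and angle between fine_tweezers_mid's own y axis and vertical between 1.43 and 1.71 rad and x of extractor_mid in the frame of trough between -0.052 and 0.052 m and y of extractor_mid in the frame of trough between -0.03 and 0.03 m and angle between extractor_mid's own y axis and vertical between 1.43 and 1.71 rad); the robot touches nothing.
It fails at once if the strap roll is pushed more than 30 mm from its place (distance of strap_roll from where it was at the start of the episode above 0.03 m).
It fails at once if the candle is pushed more than 30 mm from its place (distance of candle from where it was at the start of the episode above 0.03 m).
It fails at once if the cream tube is pushed more than 30 mm from its place (distance of cream_tube from where it was at the start of the episode above 0.03 m).
Of pot_a, pot_b only 1 to 2 are there at a start; the rules pass over those that are not, and their reading is None.
Of tweezers, fine_tweezers, extractor only 2 to 3 are there at a start; the rules pass over those that are not, and their reading is None.
At some moment in a run one of pot_a, pot_b may be knocked a few centimetres aside while the robot is not near it.
Once in a run the grip may slacken for a moment while it holds something.
It also fails if it takes over 210 s, if anything falls off the work surface, if the arm or the gripper's body presses on something with over 40 N, if the wrist force passes 120 N, or if a joint passes its speed limit or range.

## Working session

There is one attempt and no reset: what is moved stays moved. The work goes in short steps, Python scripts to look and compute and a shell command to move; the robot and the scene stay as the last step left them, time stands still between calls to the robot, and variables do not carry over. Pictures are saved under pics/ and viewed, and the job is handed in when it is done.

```bash
mkdir -p pics; ls
python3 - <<'E'
from bench import manip, viewer
import cv2
o=manip.get_obs(); print(o)
for n in("side","top"):
    i=viewer.camera_info(n); print(n,i)
    cv2.imwrite(f"pics/{n}0.png",viewer.read_camera(n)[:,:,::-1])
E
```

```text
pics
{'time_s': 0.0, 'joint_pos': array([ 1.10295944e+00,  2.41430360e-01,  3.69938023e-03,  1.33517582e+00,
       -3.08496481e-07,  1.57079944e+00]), 'qvel': array([-0.00253705, -0.00027172, -0.00103621,  0.00111319,  0.00044671,
        0.00022562]), 'joint_torque': array([ 1.61615000e-03, -3.72319508e+01,  2.52408224e+01,  1.68200559e-02,
        2.87500370e-04, -5.57516231e-06]), 'position': array([0.22519206, 0.44570612, 0.23039478]), 'orientation': array([3.14159234e+00, 2.11047387e-03, 1.10295633e+00]), 'contact_force': array([ 0.80910844, -0.02094066, -0.11739744]), 'wrist_torque': array([-0.06018395,  0.06855569, -0.02836364]), 'grip_width': 0.08517446016937943}
side {'camera_matrix': array([[573.28285538,   0.        , 314.68087841],
       [  0.        , 573.28285538, 242.68375306],
       [  0.        ,   0.        ,   1.        ]]), 'k1': -0.1356383107773196, 'T': array([[ 0.83592794,  0.19255572, -0.51395211,  0.04103323],
       [-0.54883013,  0.28788772, -0.78479688, -0.90272924],
       [-0.00315663,  0.93810605,  0.34633377,  0.46607546],
       [ 0.        ,  0.        ,  0.        ,  1.        ]])}
top {'camera_matrix': array([[442.99914279,   0.        , 314.51438036],
       [  0.        , 442.99914279, 236.20266401],
       [  0.        ,   0.        ,   1.        ]]), 'k1': -0.01586605851703955, 'T': array([[-0.00956221,  0.98506148, -0.1719373 ,  0.43867302],
       [-0.99990644, -0.01110134, -0.00799239, -0.04214932],
       [-0.00978173,  0.17184479,  0.98507547,  0.973579  ],
       [ 0.        ,  0.        ,  0.        ,  1.        ]])}
```

View pics/top0.png

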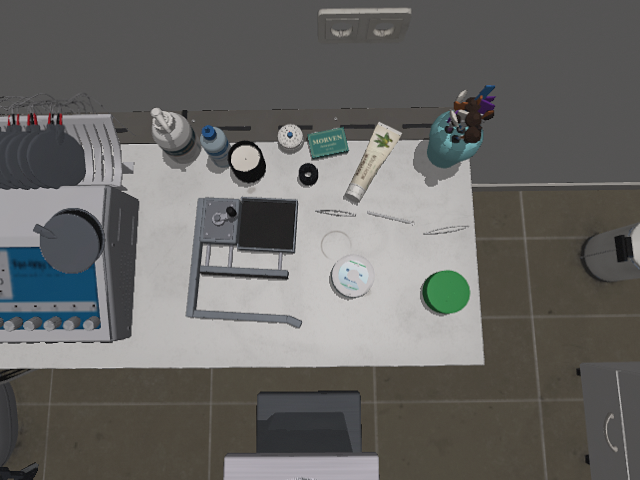

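View pics/side0.png

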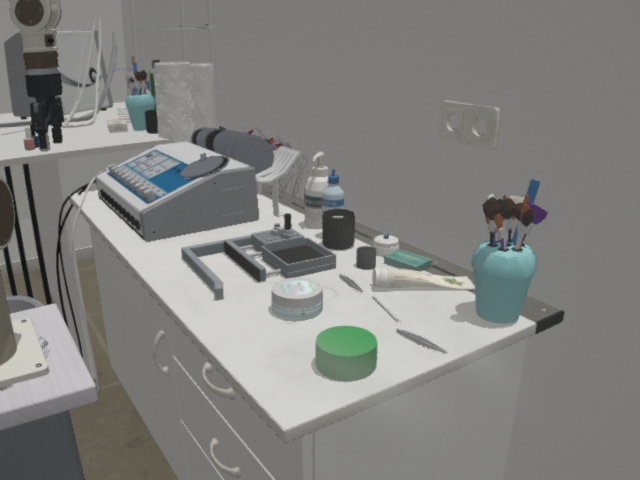

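```bash
cat > h.py <<'E'
import numpy as np, cv2
from bench import manip, viewer
I={n:viewer.camera_info(n) for n in("side","top")}
def proj(n,p):
    i=I[n];T=np.array(i["T"]);c=T[:3,:3].T@(np.asarray(p,float)-T[:3,3])
    s=np.array([c[0]/-c[2],-c[1]/-c[2]]);r2=s@s;s=s*(1+i["k1"]*r2)
    K=i["camera_matrix"];return np.array([K[0,0]*s[0]+K[0,2],K[1,1]*s[1]+K[1,2]])
def ray(n,uv):
    i=I[n];K=i["camera_matrix"];T=i["T"]
    d=np.array([(uv[0]-K[0,2])/K[0,0],(uv[1]-K[1,2])/K[1,1]]);s=d.copy()
    for _ in range(20): s=d/(1+i["k1"]*(s@s))
    return T[:3,3],T[:3,:3]@np.array([s[0],-s[1],-1.])
def onz(n,uv,z):
    o,d=ray(n,uv);return o+d*(z-o[2])/d[2]
def tri(uvt,uvs):
    a,d=ray("top",uvt);b,e=ray("side",uvs)
    A=np.stack([d,-e],1);t=np.linalg.lstsq(A,b-a,rcond=None)[0]
    p=a+d*t[0];q=b+e*t[1];return (p+q)/2,np.linalg.norm(p-q)
def shot(n,name,crop=None,k=1):
    im=viewer.read_camera(n)[:,:,::-1].copy()
    cv2.imwrite(f"pics/{name}_full.png",im)
    if crop:
        u0,v0,u1,v1=crop;im=im[v0:v1,u0:u1]
    im=cv2.resize(im,None,fx=k,fy=k,interpolation=cv2.INTER_CUBIC)
    cv2.imwrite(f"pics/{name}.png",im);return im
E
python3 - <<'E'
from h import *
o=manip.get_obs()
print(proj("top",o["position"]),proj("side",o["position"]),proj("top",(0,0,0)),proj("side",(0,0,0)))
a=cv2.imread("pics/top0.png")
cv2.imwrite("pics/tz.png",cv2.resize(a[180:340,180:380],None,fx=4,fy=3.75,interpolation=cv2.INTER_CUBIC))
cv2.imwrite("pics/tz2.png",cv2.resize(a[110:260,300:480],None,fx=4,fy=4,interpolation=cv2.INTER_CUBIC))
s=cv2.imread("pics/side0.png")
cv2.imwrite("pics/sz.png",cv2.resize(s[200:360,170:370],None,fx=4,fy=3.75,interpolation=cv2.INTER_CUBIC))
E
```

```text
[ 14.71971279 451.31357371] [ 52.12888864 151.7842848 ] [300.37226353 534.63821916] [-21.07080336 360.41840983]
```

View pics/tz.png

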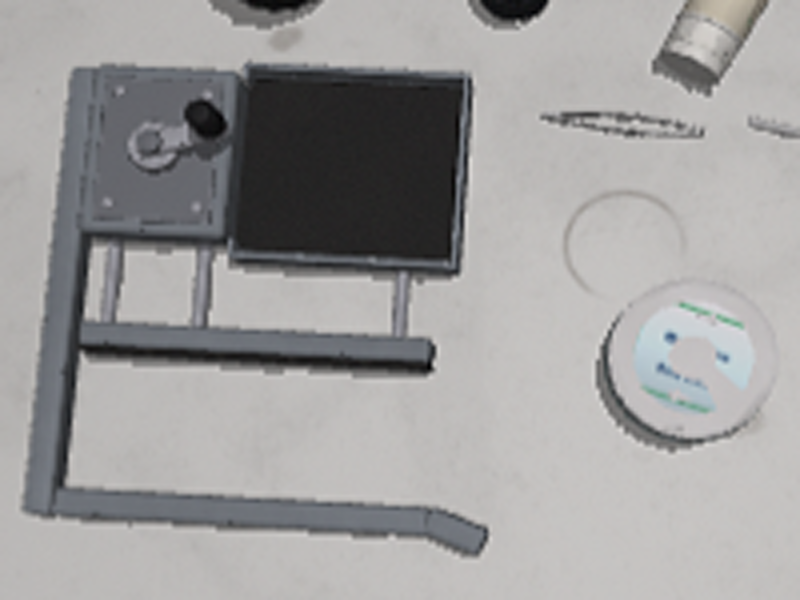

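View pics/tz2.png

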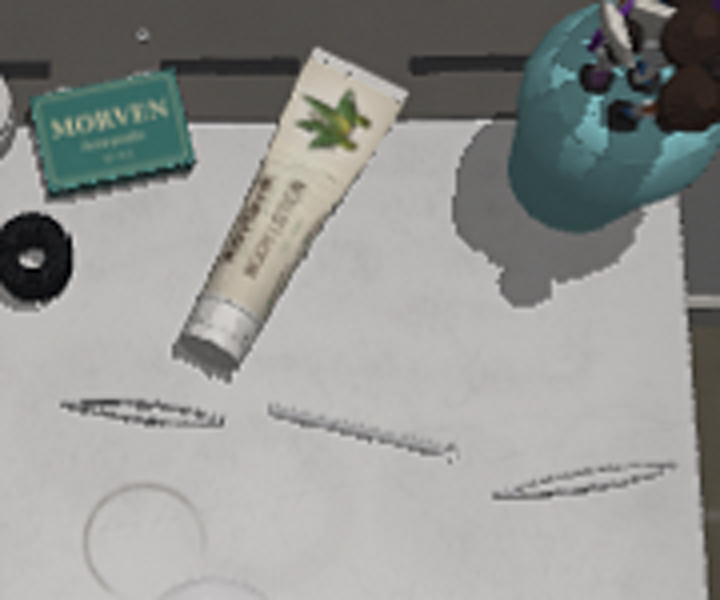

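View pics/sz.png

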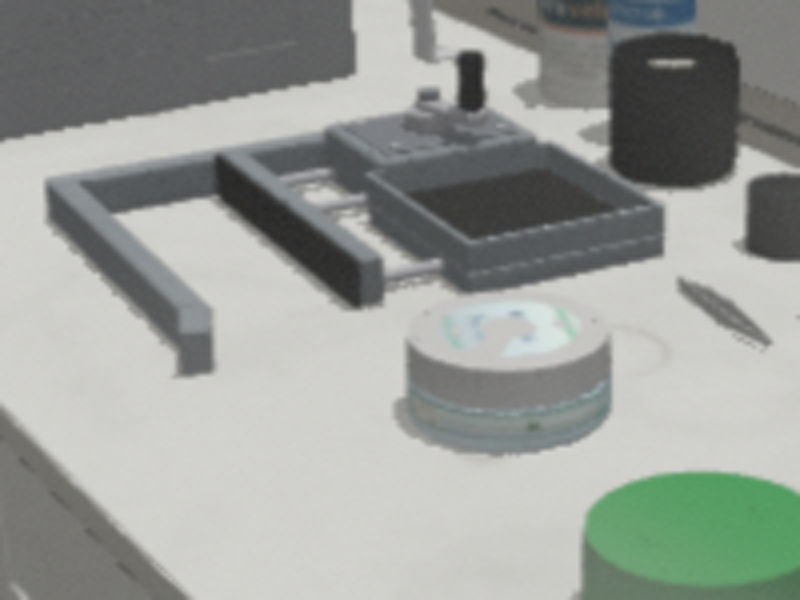

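```bash
cat > fit.py <<'E'
from h import *
from scipy.optimize import least_squares
tz=lambda u,v:(180+u/4,180+v/3.75)
sz=lambda u,v:(170+u/4,200+v/3.75)
P=[("top",(0.251,-0.106,0.032),tz(471,72)),("top",(0.135,-0.106,0.032),tz(459,270)),
("top",(0,-0.096,0.026),tz(428,507)),("top",(0,0.1,0.026),tz(66,488)),
("top",(0.139,-0.102,.032),tz(451,259)),("top",(0.247,-0.102,.032),tz(463,79)),
("side",(0.135,-0.106,0.032),sz(468,243)),("side",(0.251,-0.106,0.032),sz(664,207)),
("side",(-0.012,-0.130,0.026),sz(212,330))]
C=lambda q,p:np.array([q[0]+np.cos(q[2])*p[0]-np.sin(q[2])*p[1],q[1]+np.sin(q[2])*p[0]+np.cos(q[2])*p[1],p[2]])
r=least_squares(lambda q:np.concatenate([proj(n,C(q,p))-uv for n,p,uv in P]),[0.3,0.15,0],loss='soft_l1')
q=r.x
if __name__=="__main__":
    print(q,np.round(r.fun.reshape(-1,2),1))
    t=cv2.imread("pics/top0.png");s=cv2.imread("pics/side0.png")
    pts=[(x,y,.032) for x in(.135,.251) for y in(-.106,)]+[(0.195,0.06,.045),(0,-.096,.026),(0,.1,.026),(0.05,-.1,0),(.05,.1,0),(.109,.0,0.015),(.135,.02,.037),(.251,.02,.037)]
    for im,n,c in((t,"top",(180,180,380,340)),(s,"side",(170,200,370,360))):
        b=cv2.resize(im[c[1]:c[3],c[0]:c[2]],None,fx=4,fy=3.75,interpolation=cv2.INTER_CUBIC)
        for p in pts:
            u=proj(n,C(q,p));cv2.circle(b,(int((u[0]-c[0])*4),int((u[1]-c[1])*3.75)),3,(0,0,255),-1)
        cv2.imwrite(f"pics/ov_{n}.png",b)
    # tools, pot
    tz2=lambda u,v:(300+u/4,110+v/4)
    for nm,a,b_,z in(("near",(62,405),(224,421),.005),("extr",(270,408),(455,455),.003),("far",(494,496),(675,464),.005)):
        a=onz("top",tz2(*a),z);b2=onz("top",tz2(*b_),z);d=a-b2
        print(nm,(a+b2)/2,np.linalg.norm(d),np.degrees(np.arctan2(d[1],d[0])))
    for nm,uv,z in(("pot",tz(692,359),.044),("green",(446,292),.044)):
        print(nm,onz("top",uv,z))
    print("pot side",onz("side",sz(509,333),.044))
    kt=tz(208,110);ks=sz(471,56);print("knobtop",tri(kt,ks))
    ax=C(q,(.195,.06,.075));print("axis",ax)
    for k in("trough",(.193,-.041,.014)),("mouth",(.05,-.1,0)),("end",(.05,.1,0)):print(k[0],C(q,k[1]))
E
python3 fit.py
```

```text
[ 0.44110923  0.11998838 -0.05146034] [[ 0.1 -0.3]
 [ 0.5 -0.6]
 [ 0.5 -0.3]
 [-1.3  0.8]
 [ 0.7  0.4]
 [ 0.2 -0.4]
 [-0.3 -0.3]
 [ 0.2 -1.6]
 [-0.8 -0.6]]
near [ 0.6593651  -0.08228086  0.005     ] 0.09105265755865304 83.54560889435434
extr [ 0.64782561 -0.20484842  0.003     ] 0.10613184719788105 74.66950646945239
far [ 0.61843659 -0.32689016  0.005     ] 0.10301422363220224 99.46551571785227
pot [ 0.51590112 -0.11447692  0.044     ]
green [ 0.47993498 -0.30719427  0.044     ]
pot side [ 0.51437241 -0.12385933  0.044     ]
knobtop (array([0.65068007, 0.13452998, 0.08770085]), np.float64(0.0013895913229827947))
axis [0.63893735 0.16987862 0.075     ]
trough [0.63174479 0.06911519 0.014     ]
mouth [0.48589928 0.01754888 0.        ]
end [0.4961868  0.21728412 0.        ]
```

```bash
python3 -c "
import cv2,numpy as np
cv2.imwrite('pics/ov.png',cv2.resize(np.vstack([cv2.imread('pics/ov_top.png'),cv2.imread('pics/ov_side.png')])[:,:700],(350*1,600)) ) if 0 else None"
```

```text
(no output)
```

View pics/ov_top.png

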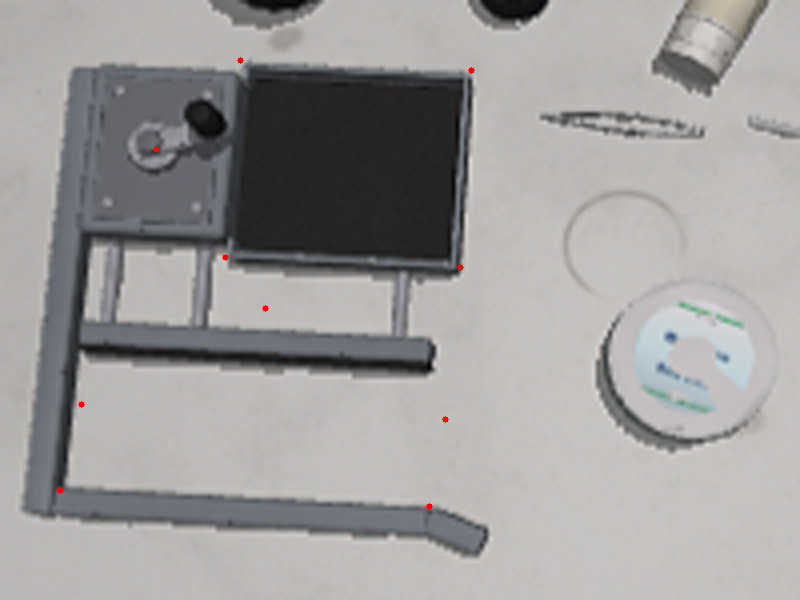

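View pics/ov_side.png

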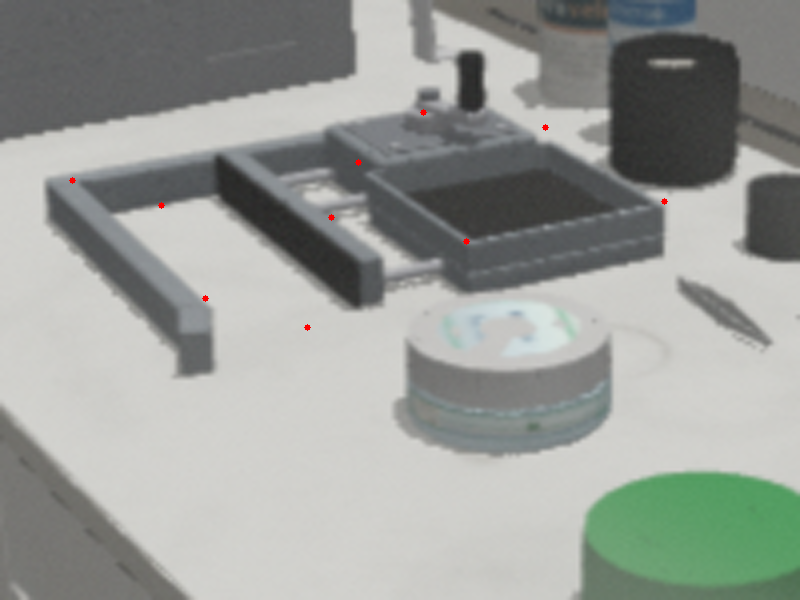

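```bash
cat >> h.py <<'E'
def potfind(im):
    "lid circle from top view: ellipse on white/cyan pot against shadow -> fit via edge-radial"
    pass
E
python3 - <<'E'
from h import *
from fit import q,C
# height at hub, candle etc.
s=cv2.imread("pics/side0.png");t=cv2.imread("pics/top0.png")
# candle: top dark ellipse
print("jaw10.6 pts",proj("top",C(q,(.077,-.095,.03))),proj("top",C(q,(.096,-.095,.03))),"meas jaw top inner corner",(180+432/4,180+362/3.75))
for nm,uvt,uvs in(("candle top",(247,160),(339,215)),("strap top",(308,173),(366,250)),("blue cap",(208,130),(333,174)),("pump",(163,115),(318,160)),("hub",(180+150/4,180+138/3.75),(170+430/4,200+92/3.75)),("knobtop",(180+208/4,180+105/3.75),(170+471/4,200+54/3.75))):
    print(nm,tri(uvt,uvs))
print(onz("top",(354,198),.02))
b=np.hstack([cv2.resize(t[230:310,310:390],(400,400),interpolation=cv2.INTER_CUBIC),cv2.resize(s[265:330,255:335],(400,325),interpolation=cv2.INTER_CUBIC).copy() if 0 else cv2.resize(s[265:345,255:335],(400,400),interpolation=cv2.INTER_CUBIC)])
# overlay predicted pot circles at candidate
for c,col in(((.515,-.118),(0,0,255)),):
  for z in(0,.044):
    for a in np.linspace(0,6.28,60):
      p=(c[0]+.0455*np.cos(a),c[1]+.0455*np.sin(a),z)
      u=proj("top",p);w=proj("side",p)
      cv2.circle(b,(int((u[0]-310)*5),int((u[1]-230)*5)),1,col,-1)
      cv2.circle(b,(int((w[0]-255)*5)+400,int((w[1]-265)*5)),1,col,-1)
cv2.imwrite("pics/pot.png",b)
E
```

```text
jaw10.6 pts [288.78023082 278.25584176] [289.23990433 269.35727095] meas jaw top inner corner (288.0, 276.5333333333333)
candle top (array([0.76453014, 0.10600896, 0.07428373]), np.float64(0.005604404958258965))
strap top (array([ 0.74530277, -0.02205442,  0.03460515]), np.float64(0.0021133411766680846))
blue cap (array([0.79705689, 0.17251067, 0.15252042]), np.float64(0.00019331653607834498))
pump (array([0.81796023, 0.25931512, 0.1690961 ]), np.float64(0.009052324385506993))
hub (array([0.64326809, 0.17071054, 0.05667767]), np.float64(0.0009097785333896653))
knobtop (array([0.65222159, 0.13489263, 0.08873507]), np.float64(0.003653261818563866))
[ 0.69010052 -0.12277689  0.02      ]
```

View pics/pot.png

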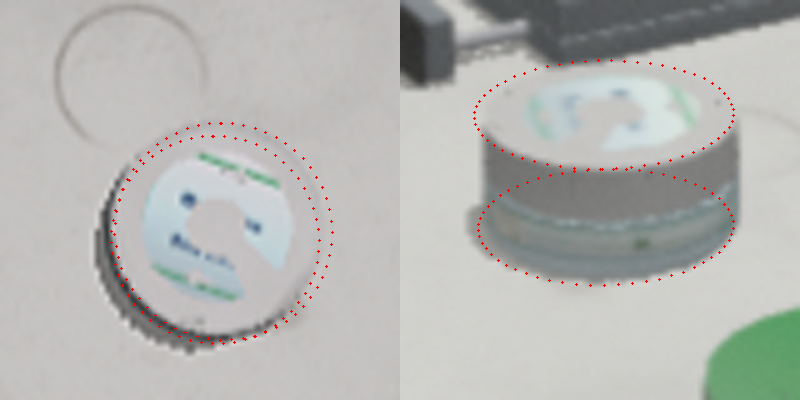

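```bash
python3 -m creep '[{"x":0.4,"y":-1,"z":0,"yaw":-6.6},{"x":0.8,"y":-2,"z":0,"yaw":-13.2},{"x":1.2,"y":-3,"z":0,"yaw":-19.8},{"x":1.6,"y":-4,"z":0,"yaw":-26.4},{"x":2,"y":-5,"z":0,"yaw":-33},{"x":2.4,"y":-6,"z":0,"yaw":-39.6},{"x":2.8,"y":-7,"z":0,"yaw":-46.2},{"x":3.2,"y":-8,"z":0,"yaw":-52.8},{"x":3.6,"y":-9,"z":0,"yaw":-59.4},{"x":4,"y":-10,"z":0,"yaw":-66}]' 0.1 40; python3 -c "
from bench import manip;o=manip.get_obs();print(o['joint_pos'],o['position'],o['orientation'])"
```

```text
time_s: 0.93
position: [0.3454, 0.1447, 0.2311]
orientation: [3.141, 0.0, -0.054]
contact_force: [0.5, 0.3, 0.3]
grip_width: 0.0465
[ 3.96717661e-01 -8.85300804e-03 -2.82333585e-01  1.29774441e+00
 -5.91410940e-05  2.02176469e+00] [0.34539732 0.14467767 0.23107241] [ 3.14135260e+00  3.60028969e-04 -5.42507324e-02]
```

```bash
python3 -m creep '[{"x":1.1,"y":0,"z":0},{"x":2.3,"y":0,"z":0},{"x":3.5,"y":-0.1,"z":-0.3},{"x":4.7,"y":-0.1,"z":-0.7},{"x":5.9,"y":-0.2,"z":-1.1},{"x":7.1,"y":-0.27,"z":-1.5},{"x":8.3,"y":-0.27,"z":-2},{"x":9.4,"y":-0.27,"z":-2.4},{"x":10.2,"y":-0.27,"z":-2.7},{"x":10.2,"y":-0.27,"z":-2.7}]'
python3 - <<'E'
from h import *
shot("top","t2",(160,100,360,260),4);shot("side","s2",(200,130,400,290),4)
E
```

```text
validation failed for argument at $[0]...
```

View pics/s2.png

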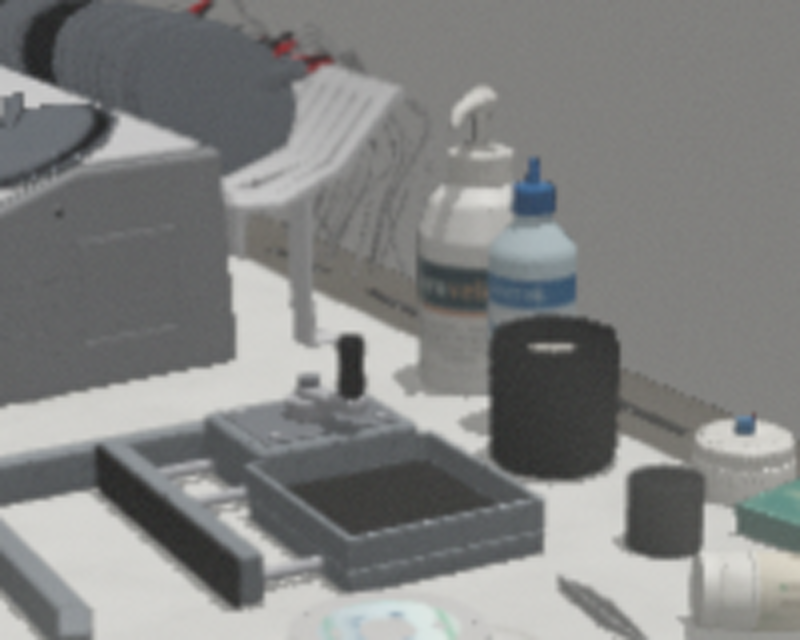

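View pics/t2.png

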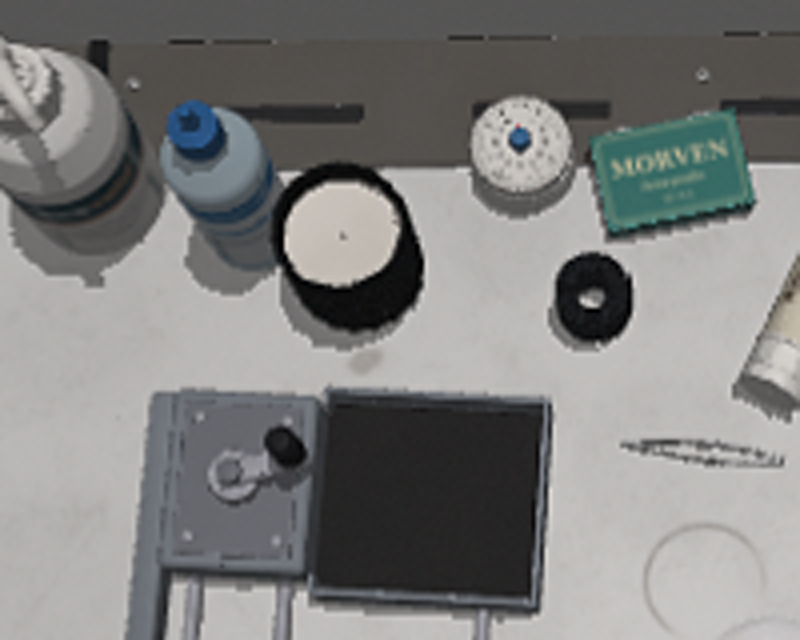

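```bash
python3 -m creep '[{"x":1.1,"y":0,"z":0,"yaw":0},{"x":2.3,"y":0,"z":0,"yaw":0},{"x":3.5,"y":-0.1,"z":-0.3,"yaw":0},{"x":4.7,"y":-0.1,"z":-0.7,"yaw":0},{"x":5.9,"y":-0.2,"z":-1.1,"yaw":0},{"x":7.1,"y":-0.27,"z":-1.5,"yaw":0},{"x":8.3,"y":-0.27,"z":-2,"yaw":0},{"x":9.4,"y":-0.27,"z":-2.4,"yaw":0},{"x":10.2,"y":-0.27,"z":-2.7,"yaw":0},{"x":10.2,"y":-0.27,"z":-2.7,"yaw":0}]'
python3 - <<'E'
from h import *
shot("top","t3",(160,100,360,260),4);shot("side","s3",(200,130,400,290),4)
E
```

```text
time_s: 1.87
position: [0.6534, 0.1385, 0.1445]
orientation: [3.14, 0.005, -0.048]
contact_force: [-0.6, -0.7, -0.6]
grip_width: 0.047
```

View pics/s3.png

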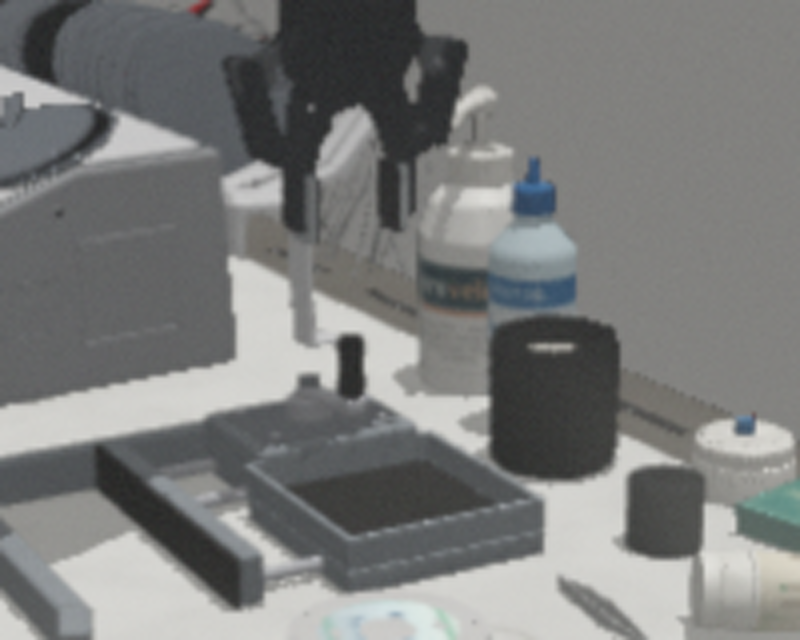

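View pics/t3.png

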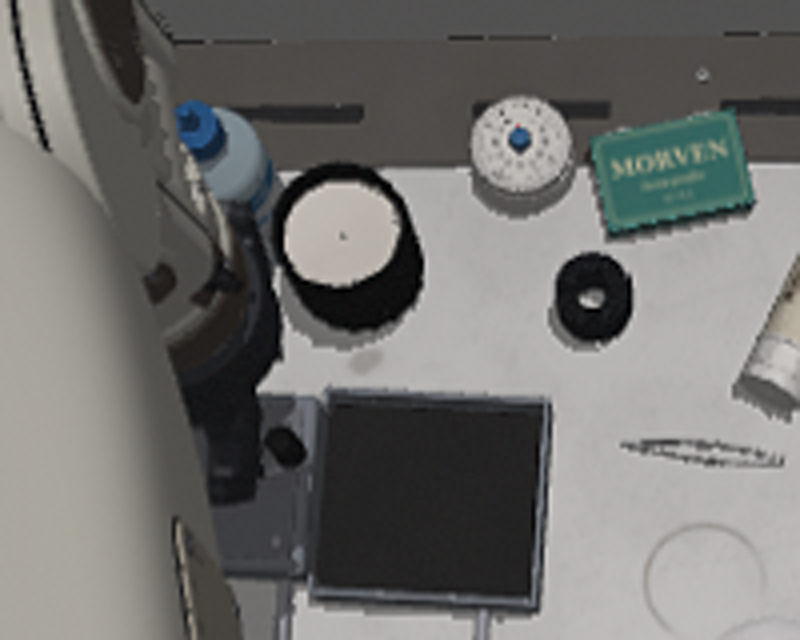

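Run:
```python
from h import *
o=manip.get_obs();p=o["position"];print(p,o["qvel"].round(3),proj("side",p),proj("side",(p[0],p[1],.092)),proj("side",(p[0],p[1],.074)))
print("knob ctr row 366/4: ",200+350/4,130+368/4, proj("top",(p[0],p[1],.092)),"meas",160+282/4,100+440/4)
print(onz("side",(287.5,130+368/4),.074),onz("top",(160+285/4,100+447/4),.074))
```

```text
[0.65068278 0.13883774 0.14774347] [ 0.004 -0.059 -0.025  0.006 -0.001  0.001] [286.53880258 187.97429023] [287.0255851  212.53565972] [287.18265722 220.3180986 ]
knob ctr row 366/4:  287.5 222.0 [229.33745978 209.17123541] meas 230.5 210.0
[0.64517496 0.12820037 0.074     ] [0.64943875 0.13839789 0.074     ]
```

```bash
python3 -m creep '[{"x":0,"y":0,"z":-0.5,"yaw":0},{"x":0,"y":0,"z":-1,"yaw":0},{"x":0,"y":0,"z":-1.5,"yaw":0},{"x":0,"y":0,"z":-2,"yaw":0},{"x":0,"y":0,"z":-2.4,"yaw":0},{"x":0,"y":0,"z":-2.7,"yaw":0},{"x":0,"y":0,"z":-2.9,"yaw":0},{"x":0,"y":0,"z":-2.9,"yaw":0},{"x":0,"y":0,"z":-2.9,"yaw":0},{"x":0,"y":0,"z":-2.9,"yaw":0}]'
python3 - <<'E'
from h import *
print(manip.get_obs()["position"])
shot("side","s4",(240,150,360,250),6)
E
```

```text
time_s: 2.8
position: [0.652, 0.1385, 0.0646]
orientation: [-3.141, -0.002, -0.049]
contact_force: [0.7, 0.8, -1.5]
grip_width: 0.0472
[0.65200695 0.13847537 0.06456332]
```

View pics/s4.png

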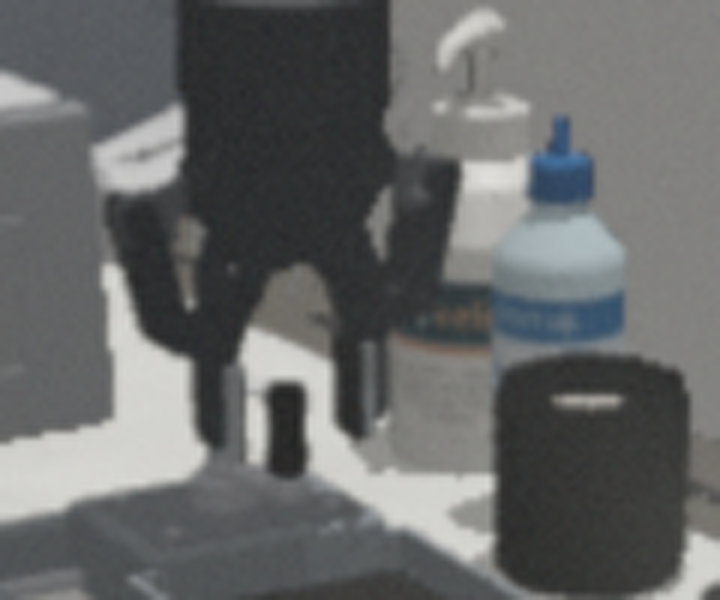

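```bash
python3 -m creep '[{"x":0,"y":0,"z":0,"yaw":0},{"x":0,"y":0,"z":0,"yaw":0},{"x":0,"y":0,"z":0,"yaw":0},{"x":0,"y":0,"z":0,"yaw":0},{"x":0,"y":0,"z":0,"yaw":0},{"x":0,"y":0,"z":0,"yaw":0},{"x":0,"y":0,"z":0,"yaw":0},{"x":0,"y":0,"z":0,"yaw":0},{"x":0,"y":0,"z":0,"yaw":0},{"x":0,"y":0,"z":0,"yaw":0}]' -1 50
python3 - <<'E'
from h import *
print(manip.get_obs()["position"])
shot("side","s5",(240,150,360,250),6)
E
```

```text
time_s: 3.68
position: [0.6516, 0.1382, 0.064]
orientation: [-3.141, -0.001, -0.049]
contact_force: [-2.2, -0.3, 5.0]
grip_width: 0.0148
[0.65157727 0.13824609 0.06402257]
```

View pics/s5.png

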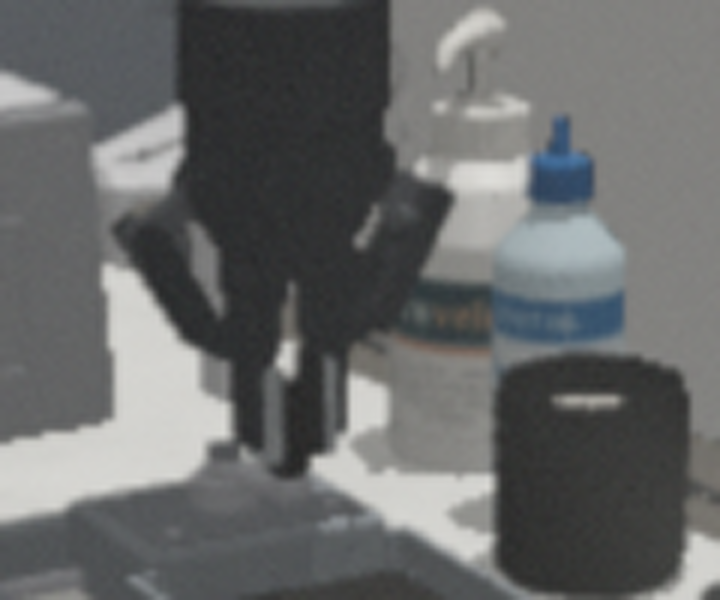

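Run:
```python
import numpy as np
for p0 in(-70,110):
  f=np.radians(p0+18*np.arange(1,11)); a=np.radians(p0);k=.034/.03
  print(p0,[(round(k*(np.cos(x)-np.cos(a)),2),round(k*(np.sin(x)-np.sin(a)),2)) for x in f])
```

```text
-70 [(np.float64(0.31), np.float64(0.17)), (np.float64(0.55), np.float64(0.43)), (np.float64(0.7), np.float64(0.75)), (np.float64(0.75), np.float64(1.1)), (np.float64(0.68), np.float64(1.45)), (np.float64(0.51), np.float64(1.76)), (np.float64(0.25), np.float64(2.0)), (np.float64(-0.08), np.float64(2.15)), (np.float64(-0.43), np.float64(2.2)), (np.float64(-0.78), np.float64(2.13))]
110 [(np.float64(-0.31), np.float64(-0.17)), (np.float64(-0.55), np.float64(-0.43)), (np.float64(-0.7), np.float64(-0.75)), (np.float64(-0.75), np.float64(-1.1)), (np.float64(-0.68), np.float64(-1.45)), (np.float64(-0.51), np.float64(-1.76)), (np.float64(-0.25), np.float64(-2.0)), (np.float64(0.08), np.float64(-2.15)), (np.float64(0.43), np.float64(-2.2)), (np.float64(0.78), np.float64(-2.13))]
```

```bash
python3 -m creep '[{"x":0.31,"y":0.17,"z":0,"yaw":0},{"x":0.55,"y":0.43,"z":0,"yaw":0},{"x":0.7,"y":0.75,"z":0,"yaw":0},{"x":0.75,"y":1.1,"z":0,"yaw":0},{"x":0.68,"y":1.45,"z":0,"yaw":0},{"x":0.51,"y":1.76,"z":0,"yaw":0},{"x":0.25,"y":2.0,"z":0,"yaw":0},{"x":-0.08,"y":2.15,"z":0,"yaw":0},{"x":-0.43,"y":2.2,"z":0,"yaw":0},{"x":-0.78,"y":2.13,"z":0,"yaw":0}]'
python3 - <<'E'
from h import *
o=manip.get_obs();print(o["position"],o["contact_force"])
shot("side","s6",(170,150,370,310),4)
E
```

```text
time_s: 4.57
position: [0.6311, 0.2032, 0.0641]
orientation: [-3.14, -0.007, -0.048]
contact_force: [6.4, -0.6, 0.7]
grip_width: 0.015
[0.63114633 0.2032462  0.06410271] [ 6.43127378 -0.57565033  0.65794605]
```

View pics/s6.png

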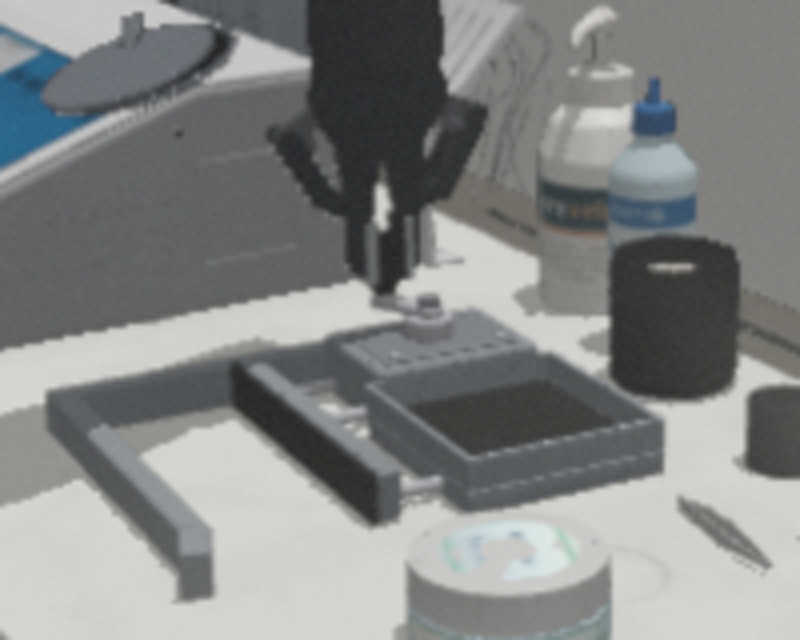

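```bash
python3 -m creep '[{"x":-0.31,"y":-0.17,"z":0,"yaw":0},{"x":-0.55,"y":-0.43,"z":0,"yaw":0},{"x":-0.7,"y":-0.75,"z":0,"yaw":0},{"x":-0.75,"y":-1.1,"z":0,"yaw":0},{"x":-0.68,"y":-1.45,"z":0,"yaw":0},{"x":-0.51,"y":-1.76,"z":0,"yaw":0},{"x":-0.25,"y":-2.0,"z":0,"yaw":0},{"x":0.08,"y":-2.15,"z":0,"yaw":0},{"x":0.43,"y":-2.2,"z":0,"yaw":0},{"x":0.78,"y":-2.13,"z":0,"yaw":0}]'
python3 -m creep '[{"x":0.31,"y":0.17,"z":0,"yaw":0},{"x":0.55,"y":0.43,"z":0,"yaw":0},{"x":0.7,"y":0.75,"z":0,"yaw":0},{"x":0.75,"y":1.1,"z":0,"yaw":0},{"x":0.68,"y":1.45,"z":0,"yaw":0},{"x":0.51,"y":1.76,"z":0,"yaw":0},{"x":0.25,"y":2.0,"z":0,"yaw":0},{"x":-0.08,"y":2.15,"z":0,"yaw":0},{"x":-0.43,"y":2.2,"z":0,"yaw":0},{"x":-0.78,"y":2.13,"z":0,"yaw":0}]'
python3 - <<'E'
from h import *
o=manip.get_obs();print(o["position"],o["contact_force"])
shot("side","s7",(170,150,370,310),4)
E
```

```text
time_s: 5.45
position: [0.6506, 0.1379, 0.064]
orientation: [-3.141, 0.003, -0.049]
contact_force: [-5.1, -0.2, 8.4]
grip_width: 0.0152
time_s: 6.28
position: [0.6311, 0.2033, 0.0641]
orientation: [-3.14, -0.007, -0.049]
contact_force: [6.3, -0.5, 0.2]
grip_width: 0.0149
[0.63107671 0.20325018 0.06408905] [ 6.28549006 -0.46651077  0.23485666]
```

View pics/s7.png

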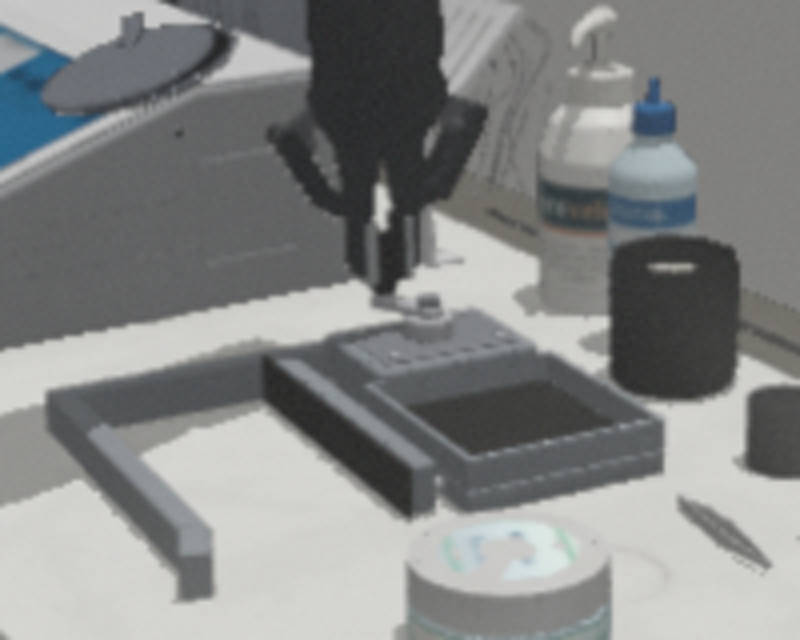

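```bash
python3 -m creep '[{"x":-0.31,"y":-0.17,"z":0,"yaw":0},{"x":-0.48,"y":-0.35,"z":0,"yaw":0},{"x":-0.48,"y":-0.35,"z":0,"yaw":0},{"x":-0.48,"y":-0.35,"z":0,"yaw":0},{"x":-0.48,"y":-0.35,"z":0,"yaw":0},{"x":-0.48,"y":-0.35,"z":0,"yaw":0},{"x":-0.48,"y":-0.35,"z":0,"yaw":0},{"x":-0.48,"y":-0.35,"z":0,"yaw":0},{"x":-0.48,"y":-0.35,"z":0,"yaw":0},{"x":-0.48,"y":-0.35,"z":0,"yaw":0}]'
python3 -m creep '[{"x":0,"y":0,"z":0,"yaw":0},{"x":0,"y":0,"z":0,"yaw":0},{"x":0,"y":0,"z":0,"yaw":0},{"x":0,"y":0,"z":0,"yaw":0},{"x":0,"y":0,"z":0.5,"yaw":0},{"x":0,"y":0,"z":1,"yaw":0},{"x":0,"y":0,"z":1.7,"yaw":0},{"x":0,"y":0,"z":2.5,"yaw":0},{"x":0,"y":0,"z":3.2,"yaw":0},{"x":0,"y":0,"z":3.5,"yaw":0}]' 0.1
python3 - <<'E'
from h import *
o=manip.get_obs();print(o["position"],o["contact_force"])
shot("top","t8");shot("side","s8",(170,150,370,310),4)
E
```

```text
time_s: 7.17
position: [0.6148, 0.1911, 0.064]
orientation: [3.141, -0.002, -0.05]
contact_force: [2.6, -2.8, 4.8]
grip_width: 0.0149
time_s: 8.0
position: [0.6146, 0.1923, 0.1714]
orientation: [-3.14, -0.004, -0.049]
contact_force: [-0.3, 0.7, 0.8]
grip_width: 0.0472
[0.61463396 0.19229711 0.17136805] [-0.2977328   0.70802233  0.83397633]
```

View pics/t8.png

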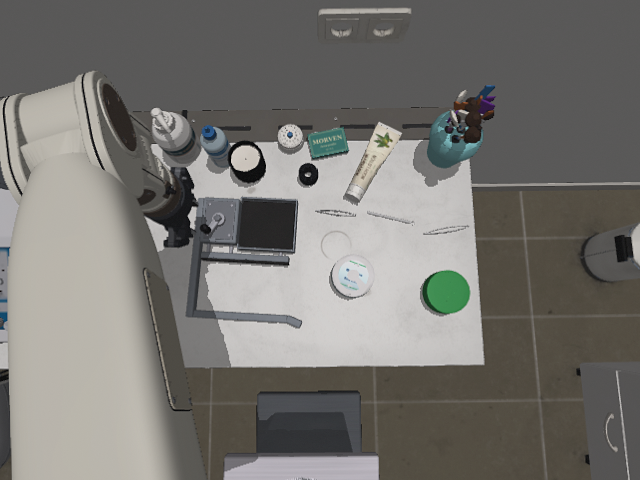

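View pics/s8.png

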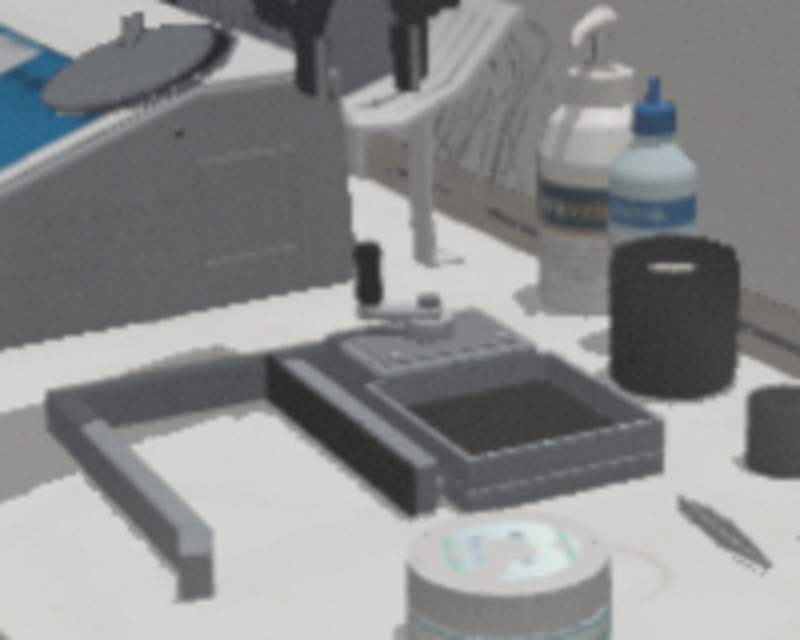

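```bash
python3 -m creep '[{"x":-0.33,"y":-1.25,"z":0,"yaw":0},{"x":-0.67,"y":-2.5,"z":0,"yaw":0},{"x":-1,"y":-3.75,"z":0,"yaw":0},{"x":-1.34,"y":-5,"z":0,"yaw":0},{"x":-1.67,"y":-6.25,"z":0,"yaw":0},{"x":-2,"y":-7.5,"z":0,"yaw":0},{"x":-2.34,"y":-8.75,"z":0,"yaw":0},{"x":-2.67,"y":-10,"z":0,"yaw":0},{"x":-3,"y":-11.25,"z":0,"yaw":0},{"x":-3.35,"y":-12.5,"z":0,"yaw":0}]' 0.2
python3 -m creep '[{"x":0,"y":0,"z":-0.6,"yaw":0},{"x":0,"y":0,"z":-1.4,"yaw":0},{"x":0,"y":0,"z":-2.2,"yaw":0},{"x":0,"y":0,"z":-3,"yaw":0},{"x":0,"y":0,"z":-3.8,"yaw":0},{"x":0,"y":0,"z":-4.4,"yaw":0},{"x":0,"y":0,"z":-4.9,"yaw":0},{"x":0,"y":0,"z":-5.2,"yaw":0},{"x":0,"y":0,"z":-5.2,"yaw":0},{"x":0,"y":0,"z":-5.2,"yaw":0}]'
python3 - <<'E'
from h import *
o=manip.get_obs();print(o["position"],o["contact_force"])
shot("top","t9");shot("side","s9",(190,220,390,380),4)
E
```

```text
time_s: 8.93
position: [0.5112, -0.1845, 0.1661]
orientation: [-3.14, 0.003, -0.049]
contact_force: [0.8, -0.6, 0.0]
grip_width: 0.0513
time_s: 9.77
position: [0.5122, -0.183, 0.0112]
orientation: [-3.141, 0.003, -0.049]
contact_force: [0.6, 0.5, -0.3]
grip_width: 0.0518
[ 0.51215003 -0.18298209  0.01123272] [ 0.58604741  0.50029212 -0.31958147]
```

View pics/t9.png

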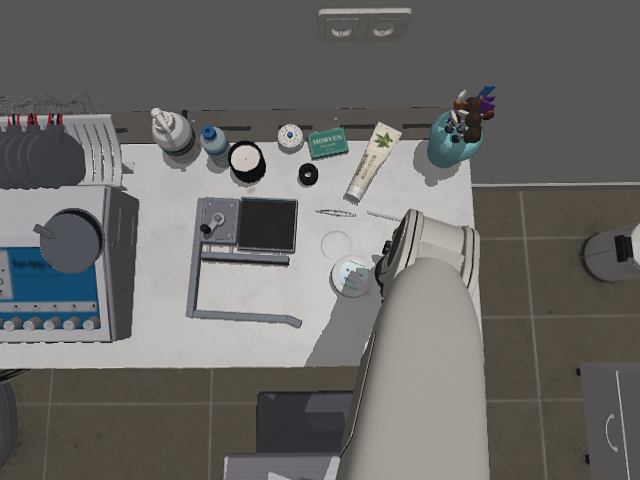

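View pics/s9.png

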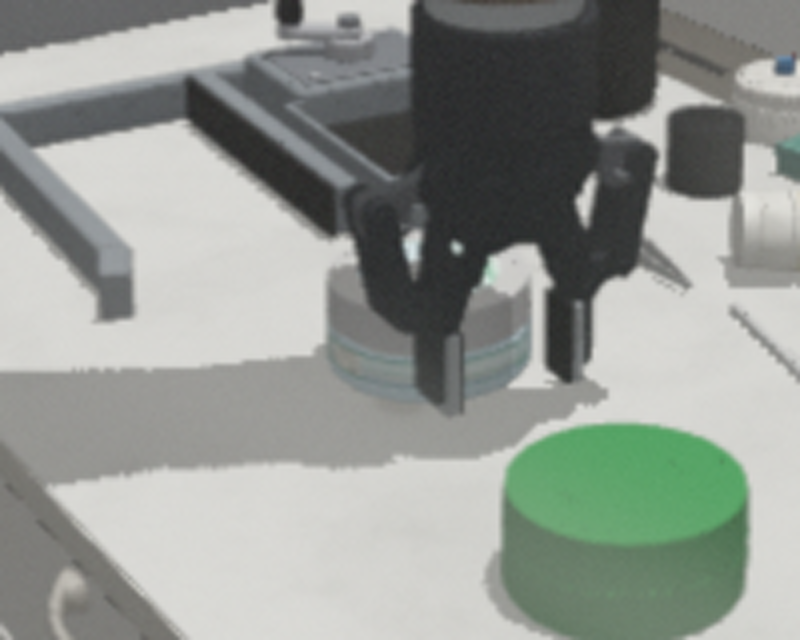

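```bash
python3 -m creep '[{"x":0,"y":0.35,"z":0,"yaw":0},{"x":0,"y":0.7,"z":0,"yaw":0},{"x":-0.1,"y":1,"z":0,"yaw":0},{"x":-0.22,"y":1.3,"z":0,"yaw":0},{"x":-0.35,"y":1.6,"z":0,"yaw":0},{"x":-0.5,"y":1.9,"z":0,"yaw":0},{"x":-0.65,"y":2.25,"z":0,"yaw":0},{"x":-0.8,"y":2.6,"z":0,"yaw":0},{"x":-0.9,"y":2.9,"z":0,"yaw":0},{"x":-1,"y":3.2,"z":0,"yaw":0}]'
python3 - <<'E'
from h import *
o=manip.get_obs();print(o["position"],o["contact_force"])
shot("top","t10",(180,170,400,335),3.6);shot("side","s10",(170,200,370,360),4)
E
```

```text
time_s: 10.7
position: [0.4826, -0.0865, 0.0124]
orientation: [3.141, 0.0, -0.049]
contact_force: [1.1, -1.7, 1.1]
grip_width: 0.0514
[ 0.48256243 -0.08646491  0.01236431] [ 1.130007   -1.69721675  1.08761399]
```

View pics/t10.png

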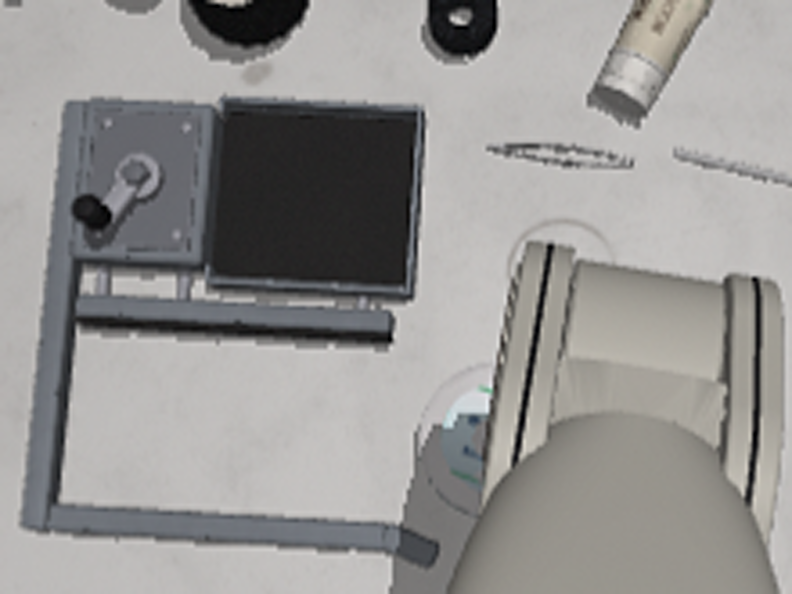

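View pics/s10.png

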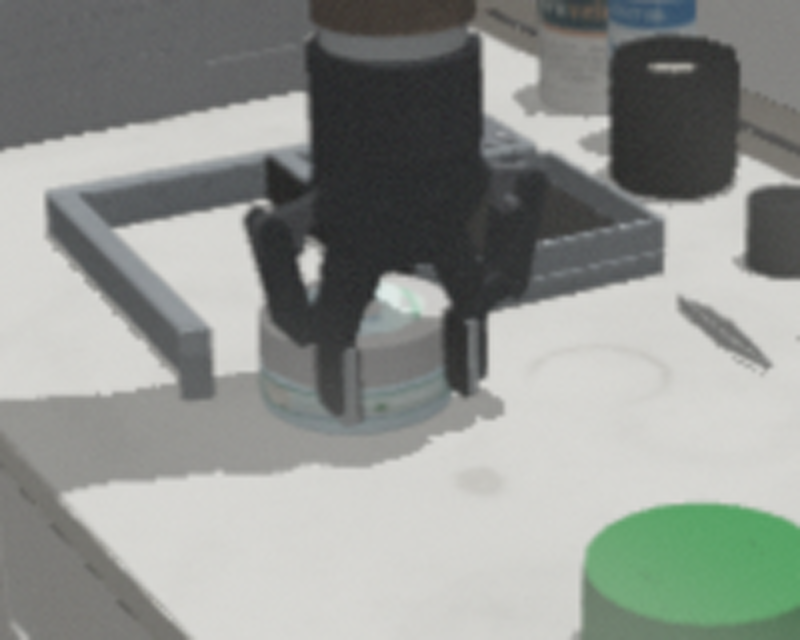

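```bash
python3 - <<'E'
from h import *
from fit import q
def inv(p):
    d=np.array(p[:2])-q[:2];c,s=np.cos(q[2]),np.sin(q[2]);return (c*d[0]+s*d[1],-s*d[0]+c*d[1])
print(inv(onz("top",(180+418/3.6,170+435/3.6),.044)),inv(onz("top",(180+482/3.6,170+363/3.6),.044)), inv((.4826,-.0375)))
E
python3 -m creep '[{"x":0.01,"y":0.2,"z":0,"yaw":0},{"x":0.02,"y":0.4,"z":0,"yaw":0},{"x":0.03,"y":0.6,"z":0,"yaw":0},{"x":0.04,"y":0.8,"z":0,"yaw":0},{"x":0.05,"y":1,"z":0,"yaw":0},{"x":0.06,"y":1.2,"z":0,"yaw":0},{"x":0.07,"y":1.4,"z":0,"yaw":0},{"x":0.08,"y":1.6,"z":0,"yaw":0},{"x":0.09,"y":1.8,"z":0,"yaw":0},{"x":0.1,"y":2,"z":0,"yaw":0}]'
python3 - <<'E'
from h import *
shot("top","t11",(180,170,400,335),3.6);shot("side","s11",(170,200,370,360),4)
E
```

```text
(np.float64(0.05039418703120356), np.float64(-0.11264441376867576)) (np.float64(0.09368323688587456), np.float64(-0.14795146053805663)) (np.float64(0.04953667570856084), np.float64(-0.15514571301592173))
time_s: 11.63
position: [0.4862, -0.0268, 0.0123]
orientation: [-3.142, 0.0, -0.049]
contact_force: [0.3, -1.5, 0.0]
grip_width: 0.0512
```

View pics/t11.png

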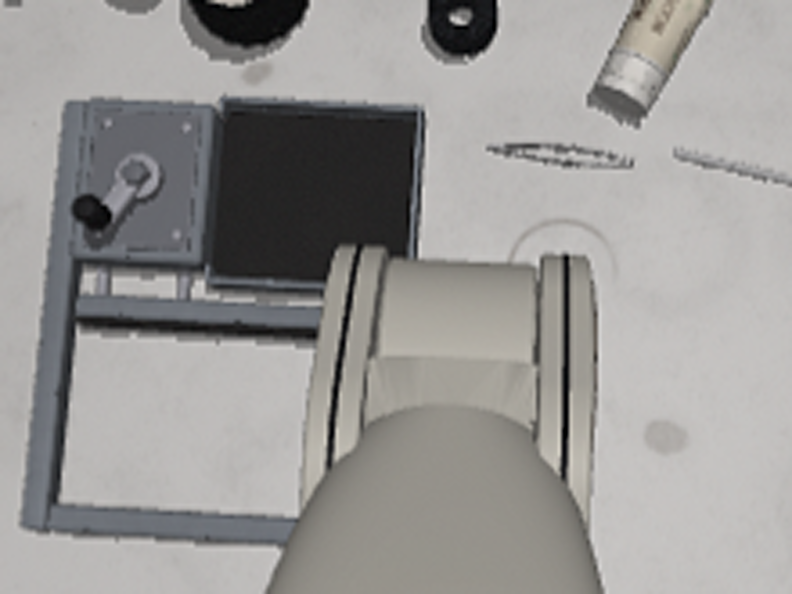

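View pics/s11.png

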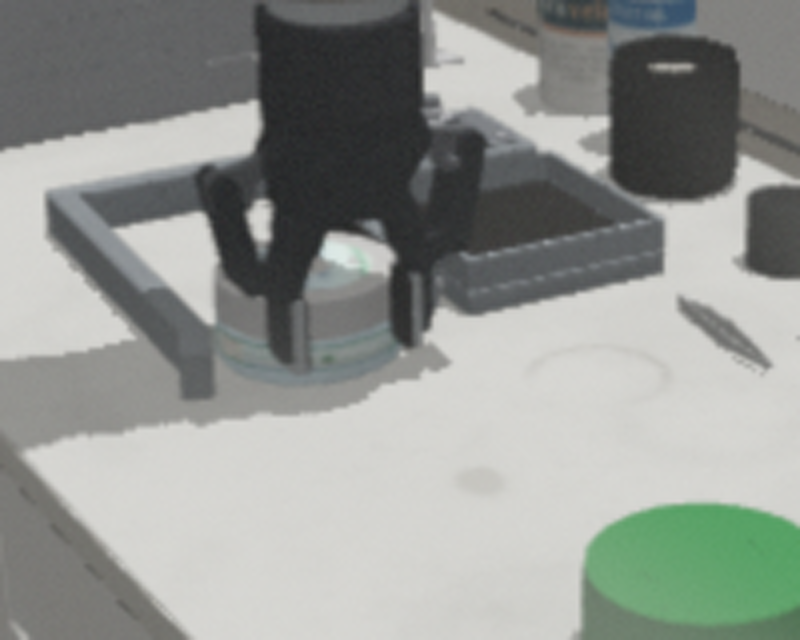

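```bash
python3 -m creep '[{"x":0.01,"y":0.25,"z":0,"yaw":0},{"x":0.02,"y":0.5,"z":0,"yaw":0},{"x":0.04,"y":0.75,"z":0,"yaw":0},{"x":0.05,"y":1,"z":0,"yaw":0},{"x":0.06,"y":1.25,"z":0,"yaw":0},{"x":0.08,"y":1.5,"z":0,"yaw":0},{"x":0.09,"y":1.75,"z":0,"yaw":0},{"x":0.1,"y":2,"z":0,"yaw":0},{"x":0.11,"y":2.25,"z":0,"yaw":0},{"x":0.13,"y":2.5,"z":0,"yaw":0}]'
python3 -m creep '[{"x":0,"y":0,"z":0,"yaw":0},{"x":0,"y":-0.3,"z":0,"yaw":0},{"x":0,"y":-0.7,"z":0,"yaw":0},{"x":0,"y":-1.2,"z":0,"yaw":0},{"x":0,"y":-1.8,"z":0.3,"yaw":0},{"x":0,"y":-2.4,"z":1,"yaw":0},{"x":0,"y":-3,"z":1.8,"yaw":0},{"x":0,"y":-3.5,"z":2.8,"yaw":0},{"x":0,"y":-4,"z":3.8,"yaw":0},{"x":0,"y":-4.5,"z":4.8,"yaw":0}]'
python3 - <<'E'
from h import *
print(manip.get_obs()["position"])
shot("top","t12",(180,170,400,335),3.6);shot("side","s12",(170,200,370,360),4)
E
```

```text
time_s: 12.57
position: [0.4901, 0.0483, 0.0124]
orientation: [3.141, -0.0, -0.049]
contact_force: [-0.1, -1.4, 0.9]
grip_width: 0.051
time_s: 13.4
position: [0.489, -0.0897, 0.1575]
orientation: [-3.142, 0.001, -0.051]
contact_force: [0.1, -0.7, -0.3]
grip_width: 0.0514
[ 0.48902522 -0.0896686   0.15746047]
```

View pics/t12.png

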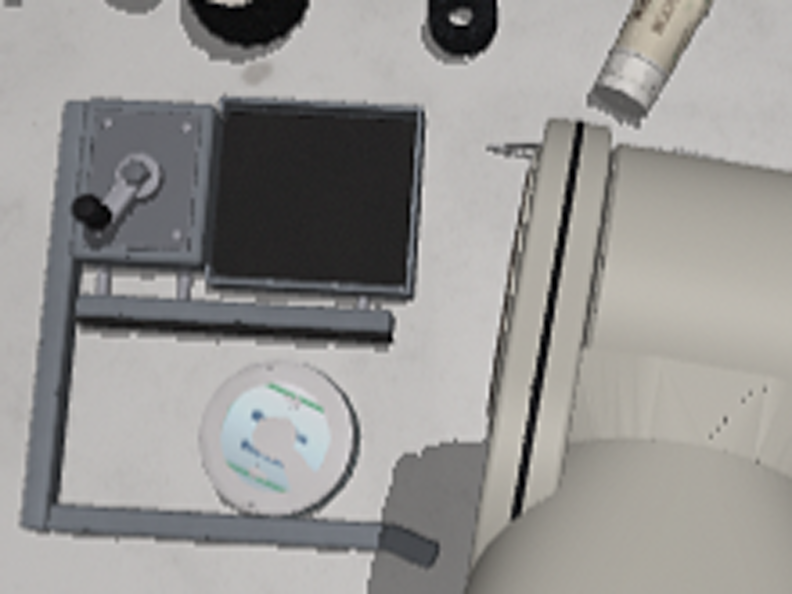

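View pics/s12.png

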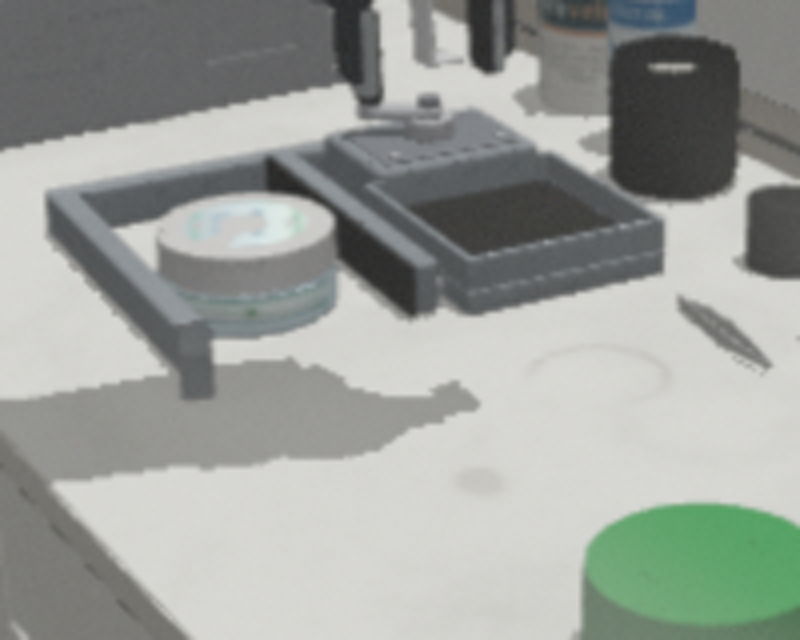

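```bash
python3 -m creep '[{"x":0.46,"y":1.03,"z":0,"yaw":0},{"x":0.92,"y":2.07,"z":0,"yaw":0},{"x":1.39,"y":3.1,"z":0,"yaw":0},{"x":1.85,"y":4.13,"z":0,"yaw":0},{"x":2.31,"y":5.17,"z":0,"yaw":0},{"x":2.77,"y":6.2,"z":0,"yaw":0},{"x":3.24,"y":7.23,"z":0,"yaw":0},{"x":3.7,"y":8.27,"z":0,"yaw":0},{"x":4.16,"y":9.3,"z":-0.1,"yaw":0},{"x":4.16,"y":9.3,"z":-0.2,"yaw":0}]' 0.1
python3 -m creep '[{"x":0,"y":0,"z":0,"yaw":0},{"x":0,"y":0,"z":0,"yaw":0},{"x":0,"y":0,"z":-0.5,"yaw":0},{"x":0,"y":0,"z":-1,"yaw":0},{"x":0,"y":0,"z":-1.5,"yaw":0},{"x":0,"y":0,"z":-2,"yaw":0},{"x":0,"y":0,"z":-2.5,"yaw":0},{"x":0,"y":0,"z":-2.9,"yaw":0},{"x":0,"y":0,"z":-2.9,"yaw":0},{"x":0,"y":0,"z":-2.9,"yaw":0}]'
python3 - <<'E'
from h import *
print(manip.get_obs()["position"])
shot("side","s13",(210,150,330,250),6)
E
```

```text
time_s: 14.33
position: [0.6165, 0.1963, 0.1484]
orientation: [-3.139, -0.0, -0.044]
contact_force: [0.0, -0.3, 0.4]
grip_width: 0.0467
time_s: 15.17
position: [0.614, 0.1896, 0.063]
orientation: [3.141, 0.002, -0.051]
contact_force: [-0.2, -0.4, 0.5]
grip_width: 0.0471
[0.61402863 0.18960956 0.06296386]
```

View pics/s13.png

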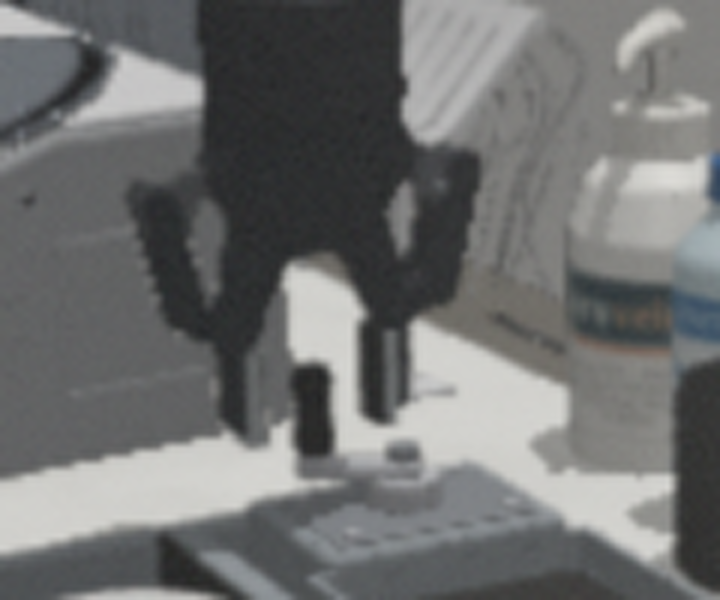

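```bash
python3 - <<'E'
import numpy as np
for p0,st in((140,18),(-40,12),(-160,5)):
  f=np.radians(p0-st*np.arange(1,11)); a=np.radians(p0);k=.034/.03
  print(p0,[(float(round(k*(np.cos(x)-np.cos(a)),2)),float(round(k*(np.sin(x)-np.sin(a)),2))) for x in f])
E
python3 -m creep '[{"x":0,"y":0,"z":0,"yaw":0},{"x":0,"y":0,"z":0,"yaw":0},{"x":0,"y":0,"z":0,"yaw":0},{"x":0,"y":0,"z":0,"yaw":0},{"x":0,"y":0,"z":0,"yaw":0},{"x":0,"y":0,"z":0,"yaw":0},{"x":0,"y":0,"z":0,"yaw":0},{"x":0,"y":0,"z":0,"yaw":0},{"x":0,"y":0,"z":0,"yaw":0},{"x":0,"y":0,"z":0,"yaw":0}]' -1 50
```

```text
140 [(0.27, 0.23), (0.59, 0.37), (0.95, 0.4), (1.29, 0.32), (1.6, 0.14), (1.83, -0.13), (1.97, -0.45), (2.0, -0.81), (1.92, -1.15), (1.74, -1.46)]
-40 [(-0.17, -0.16), (-0.37, -0.29), (-0.59, -0.37), (-0.83, -0.4), (-1.06, -0.39), (-1.29, -0.32), (-1.5, -0.21), (-1.68, -0.06), (-1.83, 0.13), (-1.93, 0.34)]
-160 [(-0.03, 0.09), (-0.05, 0.19), (-0.06, 0.29), (-0.07, 0.39), (-0.06, 0.49), (-0.05, 0.58), (-0.03, 0.68), (-0.0, 0.78), (0.04, 0.87), (0.08, 0.95)]
time_s: 16.05
position: [0.6152, 0.1917, 0.0648]
orientation: [-3.141, -0.001, -0.049]
contact_force: [-1.8, -1.4, 5.1]
grip_width: 0.0151
```

```bash
python3 -m creep '[{"x":0.27,"y":0.23,"z":0,"yaw":0},{"x":0.59,"y":0.37,"z":0,"yaw":0},{"x":0.95,"y":0.4,"z":0,"yaw":0},{"x":1.29,"y":0.32,"z":0,"yaw":0},{"x":1.6,"y":0.14,"z":0,"yaw":0},{"x":1.83,"y":-0.13,"z":0,"yaw":0},{"x":1.97,"y":-0.45,"z":0,"yaw":0},{"x":2.0,"y":-0.81,"z":0,"yaw":0},{"x":1.92,"y":-1.15,"z":0,"yaw":0},{"x":1.74,"y":-1.46,"z":0,"yaw":0}]'
python3 -m creep '[{"x":-0.17,"y":-0.16,"z":0,"yaw":0},{"x":-0.37,"y":-0.29,"z":0,"yaw":0},{"x":-0.59,"y":-0.37,"z":0,"yaw":0},{"x":-0.83,"y":-0.4,"z":0,"yaw":0},{"x":-1.06,"y":-0.39,"z":0,"yaw":0},{"x":-1.29,"y":-0.32,"z":0,"yaw":0},{"x":-1.5,"y":-0.21,"z":0,"yaw":0},{"x":-1.68,"y":-0.06,"z":0,"yaw":0},{"x":-1.83,"y":0.13,"z":0,"yaw":0},{"x":-1.93,"y":0.34,"z":0,"yaw":0}]'
python3 - <<'E'
from h import *
o=manip.get_obs();print(o["position"],o["contact_force"])
shot("top","t14",(180,170,400,335),3.6);shot("side","s14",(170,150,370,310),4)
E
```

```text
time_s: 16.88
position: [0.6693, 0.1503, 0.0648]
orientation: [-3.136, -0.005, -0.047]
contact_force: [0.1, 5.8, 3.0]
grip_width: 0.0146
time_s: 17.72
position: [0.6116, 0.1573, 0.0648]
orientation: [3.14, -0.006, -0.05]
contact_force: [4.7, -3.1, 3.0]
grip_width: 0.015
[0.6116272  0.15730752 0.06480823] [ 4.66534729 -3.14575239  3.03404108]
```

View pics/t14.png

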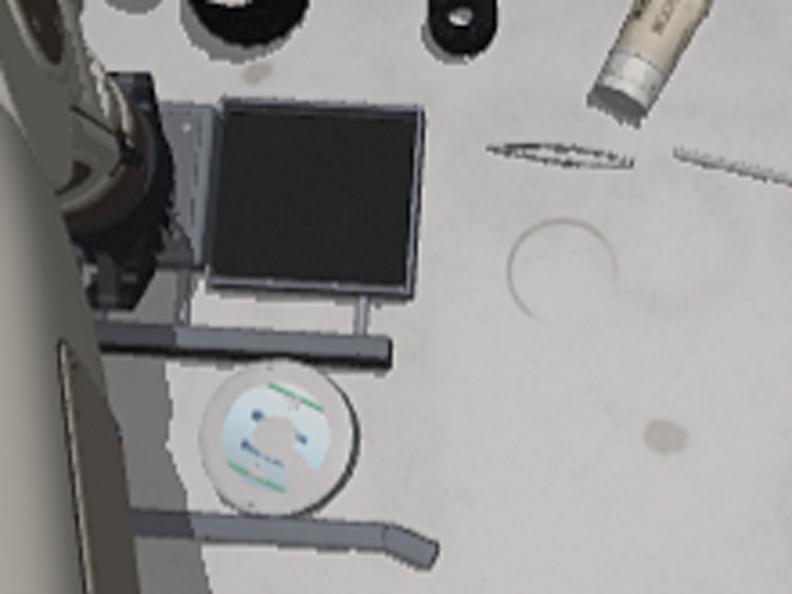

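View pics/s14.png

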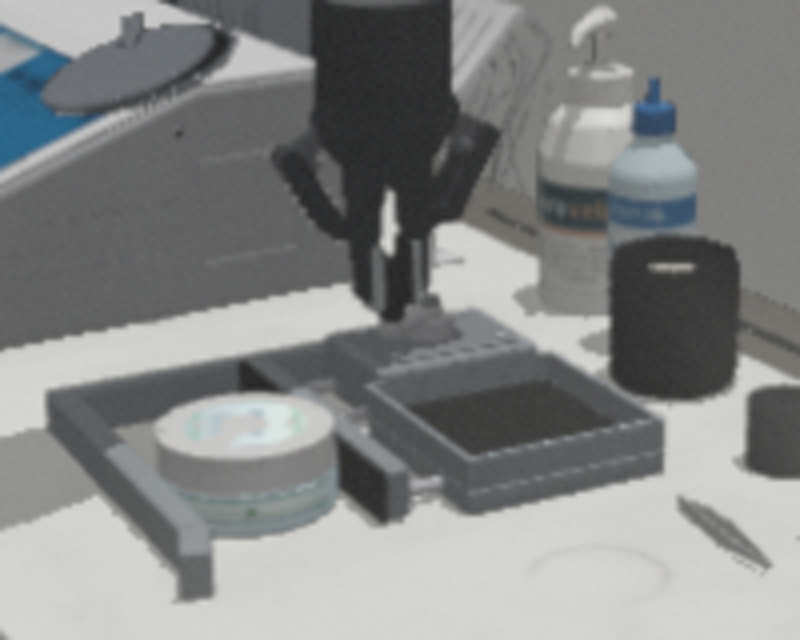

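```bash
python3 -m creep '[{"x":-0.03,"y":0.09,"z":0,"yaw":0},{"x":-0.05,"y":0.19,"z":0,"yaw":0},{"x":-0.06,"y":0.29,"z":0,"yaw":0},{"x":-0.07,"y":0.39,"z":0,"yaw":0},{"x":-0.06,"y":0.49,"z":0,"yaw":0},{"x":-0.06,"y":0.49,"z":0,"yaw":0},{"x":-0.06,"y":0.49,"z":0,"yaw":0},{"x":-0.06,"y":0.49,"z":0,"yaw":0},{"x":-0.06,"y":0.49,"z":0,"yaw":0},{"x":-0.06,"y":0.49,"z":0,"yaw":0}]'
python3 - <<'E'
from h import *
o=manip.get_obs();print(o["position"],o["contact_force"])
E
```

```text
time_s: 18.65
position: [0.6085, 0.1713, 0.0647]
orientation: [3.14, -0.003, -0.05]
contact_force: [1.6, -4.5, 8.0]
grip_width: 0.0149
[0.60848644 0.1713277  0.06472019] [ 1.63901852 -4.49150125  8.01787787]
```

```bash
python3 -m creep '[{"x":0.01,"y":0.09,"z":0,"yaw":0},{"x":0.03,"y":0.19,"z":0,"yaw":0},{"x":0.06,"y":0.29,"z":0,"yaw":0},{"x":0.1,"y":0.38,"z":0,"yaw":0},{"x":0.1,"y":0.38,"z":0,"yaw":0},{"x":0.1,"y":0.38,"z":0,"yaw":0},{"x":0.1,"y":0.38,"z":0,"yaw":0},{"x":0.1,"y":0.38,"z":0,"yaw":0},{"x":0.1,"y":0.38,"z":0,"yaw":0},{"x":0.1,"y":0.38,"z":0,"yaw":0}]'
python3 - <<'E'
from h import *
o=manip.get_obs();print(o["position"],o["contact_force"])
shot("top","t15",(180,170,400,335),3.6);shot("side","s15",(170,150,370,310),4)
E
```

```text
time_s: 19.48
position: [0.6094, 0.1795, 0.0646]
orientation: [3.134, 0.001, -0.052]
contact_force: [-2.3, -11.3, 12.7]
grip_width: 0.0144
[0.60937204 0.17948504 0.06459777] [ -2.33485037 -11.28648003  12.71049035]
```

View pics/t15.png

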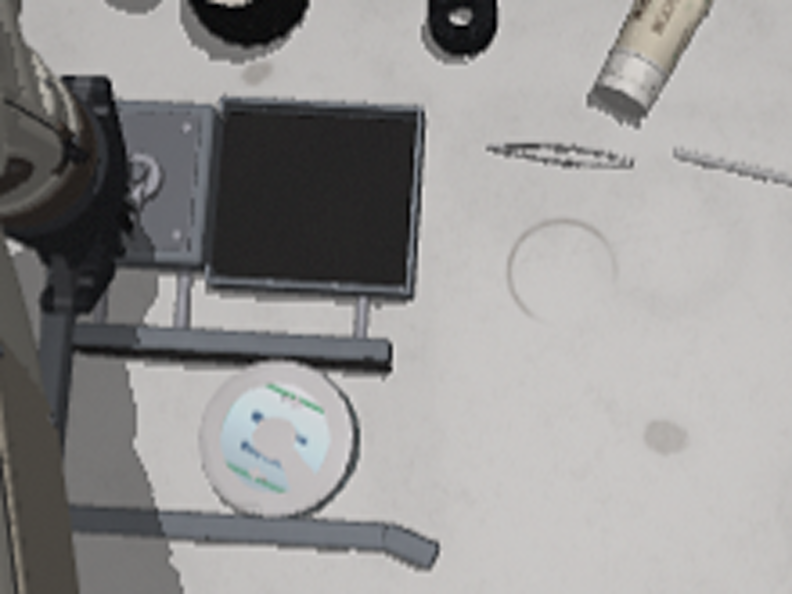

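View pics/s15.png

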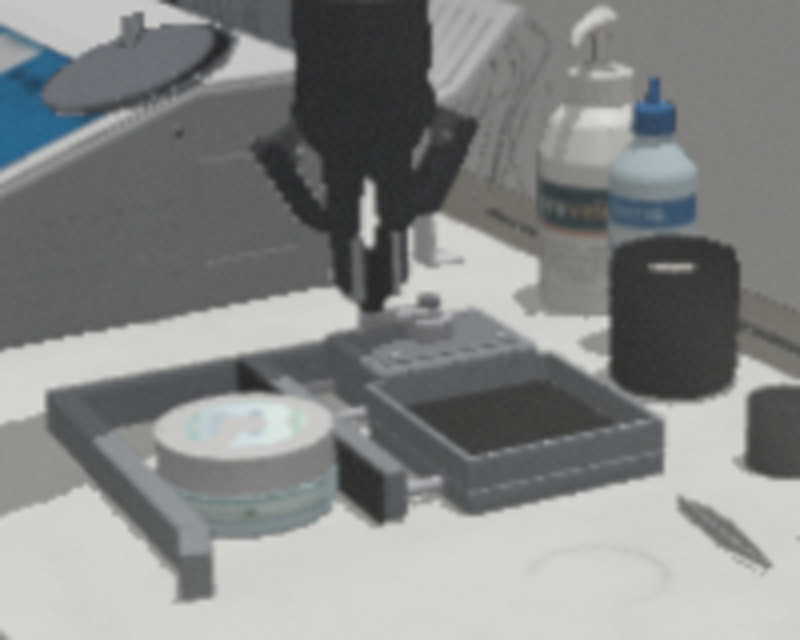

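```bash
python3 -m creep '[{"x":0.05,"y":0.1,"z":0,"yaw":0},{"x":0.09,"y":0.2,"z":0,"yaw":0},{"x":0.12,"y":0.27,"z":0,"yaw":0},{"x":0.12,"y":0.27,"z":0,"yaw":0},{"x":0.12,"y":0.27,"z":0,"yaw":0},{"x":0.12,"y":0.27,"z":0,"yaw":0},{"x":0.12,"y":0.27,"z":0,"yaw":0},{"x":0.12,"y":0.27,"z":0,"yaw":0},{"x":0.12,"y":0.27,"z":0,"yaw":0},{"x":0.12,"y":0.27,"z":0,"yaw":0}]'
```

```text
time_s: 20.42
position: [0.6113, 0.1852, 0.0645]
orientation: [3.129, 0.004, -0.053]
contact_force: [-6.9, -16.2, 17.0]
grip_width: 0.0147
```

```bash
python3 -m creep '[{"x":-0.04,"y":-0.1,"z":0,"yaw":0},{"x":-0.08,"y":-0.2,"z":0,"yaw":0},{"x":-0.1,"y":-0.25,"z":0,"yaw":0},{"x":-0.1,"y":-0.25,"z":0,"yaw":0},{"x":-0.1,"y":-0.25,"z":0,"yaw":0},{"x":-0.1,"y":-0.25,"z":0,"yaw":0},{"x":-0.1,"y":-0.25,"z":0,"yaw":0},{"x":-0.1,"y":-0.25,"z":0,"yaw":0},{"x":-0.1,"y":-0.25,"z":0,"yaw":0},{"x":-0.1,"y":-0.25,"z":0,"yaw":0}]'
```

```text
time_s: 21.25
position: [0.6096, 0.1802, 0.0646]
orientation: [3.134, 0.002, -0.052]
contact_force: [-3.8, -10.8, 12.9]
grip_width: 0.0149
```

```bash
python3 -m creep '[{"x":0,"y":-0.08,"z":0,"yaw":0},{"x":-0.05,"y":-0.15,"z":0,"yaw":0},{"x":-0.05,"y":-0.15,"z":0,"yaw":0},{"x":-0.05,"y":-0.15,"z":0,"yaw":0},{"x":-0.05,"y":-0.15,"z":0,"yaw":0},{"x":-0.05,"y":-0.15,"z":0,"yaw":0},{"x":-0.05,"y":-0.15,"z":0,"yaw":0},{"x":-0.05,"y":-0.15,"z":0,"yaw":0},{"x":-0.05,"y":-0.15,"z":0,"yaw":0},{"x":-0.05,"y":-0.15,"z":0,"yaw":0}]'
```

```text
time_s: 22.08
position: [0.6089, 0.177, 0.0647]
orientation: [3.136, 0.0, -0.051]
contact_force: [-1.1, -7.5, 11.3]
grip_width: 0.0146
```

```bash
python3 -m creep '[{"x":0,"y":0,"z":0,"yaw":0},{"x":0,"y":0,"z":0,"yaw":0},{"x":0,"y":0,"z":0,"yaw":0},{"x":0,"y":0,"z":0,"yaw":0},{"x":0,"y":0,"z":0.5,"yaw":0},{"x":0,"y":0,"z":1,"yaw":0},{"x":0,"y":0,"z":1.7,"yaw":0},{"x":0,"y":0,"z":2.5,"yaw":0},{"x":0,"y":0,"z":3.2,"yaw":0},{"x":0,"y":0,"z":3.5,"yaw":0}]' 0.1
python3 - <<'E'
from h import *
shot("top","t16",(180,170,400,335),3.6);shot("side","s16",(170,150,370,310),4)
E
```

```text
time_s: 22.92
position: [0.6105, 0.181, 0.1712]
orientation: [-3.14, -0.004, -0.048]
contact_force: [0.9, 1.1, 0.2]
grip_width: 0.0471
```

View pics/t16.png

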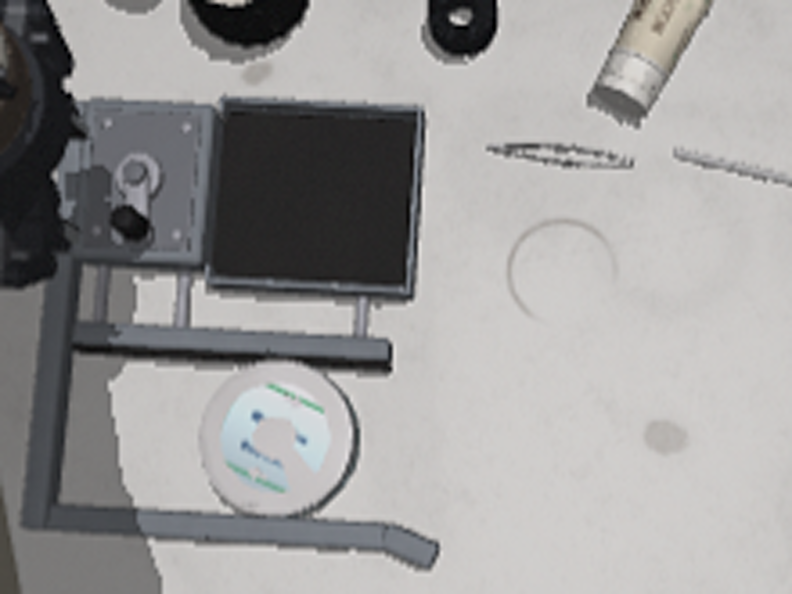

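View pics/s16.png

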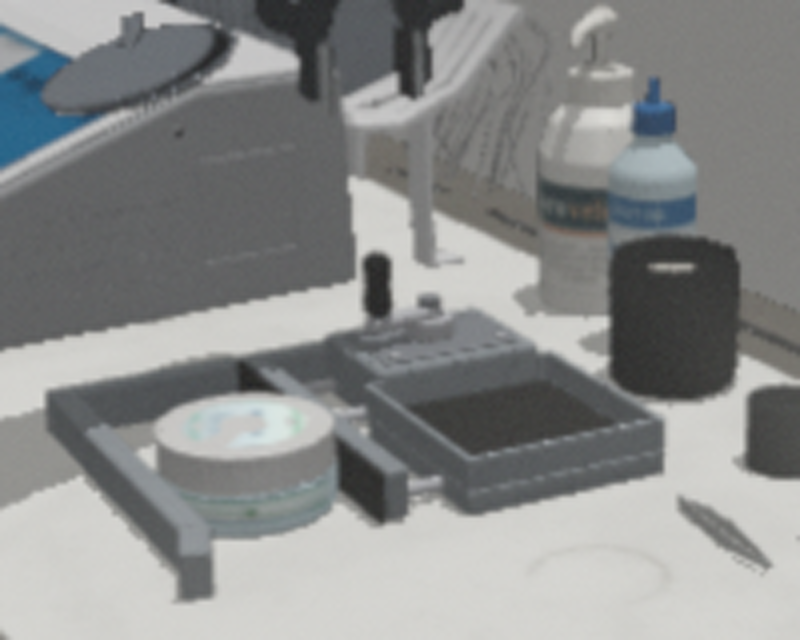

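Run:
```python
from h import *
from fit import q,C
k=tri((180+128/3.6,170+214/3.6),(170+377/4,150+258/4));print(k)
m=onz("top",(180+131/3.6,170+220/3.6),.075);print(m)
for p in(k[0],m):
  for ax in((.640,.170),):
    print(np.degrees(np.arctan2(p[1]-ax[1],p[0]-ax[0])),np.hypot(p[1]-ax[1],p[0]-ax[0]))
def inv(p):
    d=np.array(p[:2])-q[:2];c,s=np.cos(q[2]),np.sin(q[2]);return (c*d[0]+s*d[1],-s*d[0]+c*d[1])
print("pot",inv(onz("top",(180+278/3.6,170+439/3.6),.044)))
```

```text
(array([0.60934121, 0.16714813, 0.08740598]), np.float64(0.0006511077107346978))
[0.60849683 0.16810186 0.075     ]
-174.68566462889058 0.03079114391462201
-176.5519576139538 0.03156029940156684
pot (np.float64(0.044699782643355584), np.float64(-0.03157851907281378))
```

```bash
python3 -m creep '[{"x":-0.08,"y":-0.35,"z":-0.3,"yaw":0},{"x":-0.08,"y":-0.35,"z":-0.8,"yaw":0},{"x":-0.08,"y":-0.35,"z":-1.4,"yaw":0},{"x":-0.08,"y":-0.35,"z":-2,"yaw":0},{"x":-0.08,"y":-0.35,"z":-2.6,"yaw":0},{"x":-0.08,"y":-0.35,"z":-3.2,"yaw":0},{"x":-0.08,"y":-0.35,"z":-3.5,"yaw":0},{"x":-0.08,"y":-0.35,"z":-3.5,"yaw":0},{"x":-0.08,"y":-0.35,"z":-3.5,"yaw":0},{"x":-0.08,"y":-0.35,"z":-3.5,"yaw":0}]'
python3 -m creep '[{"x":0,"y":0,"z":0,"yaw":0},{"x":0,"y":0,"z":0,"yaw":0},{"x":0,"y":0,"z":0,"yaw":0},{"x":0,"y":0,"z":0,"yaw":0},{"x":0,"y":0,"z":0,"yaw":0},{"x":0,"y":0,"z":0,"yaw":0},{"x":0,"y":0,"z":0,"yaw":0},{"x":0,"y":0,"z":0,"yaw":0},{"x":0,"y":0,"z":0,"yaw":0},{"x":0,"y":0,"z":0,"yaw":0}]' -1 50
```

```text
time_s: 23.85
position: [0.6075, 0.1699, 0.0638]
orientation: [-3.141, -0.001, -0.049]
contact_force: [-0.0, 0.2, 0.8]
grip_width: 0.0468
time_s: 24.68
position: [0.6086, 0.1699, 0.0647]
orientation: [-3.141, -0.004, -0.049]
contact_force: [2.8, -0.7, 5.7]
grip_width: 0.0146
```

```bash
python3 -m creep '[{"x":0,"y":0.1,"z":0,"yaw":0},{"x":0,"y":0.1,"z":0,"yaw":0},{"x":0,"y":0.1,"z":0,"yaw":0},{"x":0,"y":0.1,"z":0,"yaw":0},{"x":0,"y":0.1,"z":0,"yaw":0},{"x":0,"y":0.1,"z":0,"yaw":0},{"x":0,"y":0.1,"z":0,"yaw":0},{"x":0,"y":0.1,"z":0,"yaw":0},{"x":0,"y":0.1,"z":0,"yaw":0},{"x":0,"y":0.1,"z":0,"yaw":0}]'
python3 -m creep '[{"x":0.02,"y":0.1,"z":0,"yaw":0},{"x":0.02,"y":0.1,"z":0,"yaw":0},{"x":0.02,"y":0.1,"z":0,"yaw":0},{"x":0.02,"y":0.1,"z":0,"yaw":0},{"x":0.02,"y":0.1,"z":0,"yaw":0},{"x":0.02,"y":0.1,"z":0,"yaw":0},{"x":0.02,"y":0.1,"z":0,"yaw":0},{"x":0.02,"y":0.1,"z":0,"yaw":0},{"x":0.02,"y":0.1,"z":0,"yaw":0},{"x":0.02,"y":0.1,"z":0,"yaw":0}]'
python3 -m creep '[{"x":0.03,"y":0.1,"z":0,"yaw":0},{"x":0.03,"y":0.1,"z":0,"yaw":0},{"x":0.03,"y":0.1,"z":0,"yaw":0},{"x":0.03,"y":0.1,"z":0,"yaw":0},{"x":0.03,"y":0.1,"z":0,"yaw":0},{"x":0.03,"y":0.1,"z":0,"yaw":0},{"x":0.03,"y":0.1,"z":0,"yaw":0},{"x":0.03,"y":0.1,"z":0,"yaw":0},{"x":0.03,"y":0.1,"z":0,"yaw":0},{"x":0.03,"y":0.1,"z":0,"yaw":0}]'
```

```text
time_s: 25.52
position: [0.6085, 0.1715, 0.0647]
orientation: [3.14, -0.003, -0.05]
contact_force: [1.3, -3.8, 6.1]
grip_width: 0.0147
time_s: 26.35
position: [0.6085, 0.1734, 0.0647]
orientation: [3.138, -0.002, -0.051]
contact_force: [1.0, -6.1, 7.8]
grip_width: 0.0148
time_s: 27.18
position: [0.6087, 0.1756, 0.0647]
orientation: [3.137, -0.001, -0.051]
contact_force: [-1.1, -8.4, 10.5]
grip_width: 0.0146
```

```bash
python3 -m creep '[{"x":-0.02,"y":-0.03,"z":0,"yaw":0},{"x":-0.03,"y":-0.06,"z":0,"yaw":0},{"x":-0.03,"y":-0.1,"z":0,"yaw":0},{"x":-0.03,"y":-0.13,"z":0,"yaw":0},{"x":-0.03,"y":-0.15,"z":0,"yaw":0},{"x":-0.03,"y":-0.15,"z":0,"yaw":0},{"x":-0.03,"y":-0.15,"z":0,"yaw":0},{"x":-0.03,"y":-0.15,"z":0,"yaw":0},{"x":-0.03,"y":-0.15,"z":0,"yaw":0},{"x":-0.03,"y":-0.15,"z":0,"yaw":0}]'
python3 -m creep '[{"x":0,"y":-0.03,"z":0,"yaw":0},{"x":0,"y":-0.06,"z":0,"yaw":0},{"x":0,"y":-0.1,"z":0,"yaw":0},{"x":0,"y":-0.1,"z":0,"yaw":0},{"x":0,"y":-0.1,"z":0,"yaw":0},{"x":0,"y":-0.1,"z":0,"yaw":0},{"x":0,"y":-0.1,"z":0,"yaw":0},{"x":0,"y":-0.1,"z":0,"yaw":0},{"x":0,"y":-0.1,"z":0,"yaw":0},{"x":0,"y":-0.1,"z":0,"yaw":0}]'
```

```text
time_s: 28.02
position: [0.6085, 0.1731, 0.0647]
orientation: [3.14, -0.002, -0.05]
contact_force: [1.3, -2.2, 7.4]
grip_width: 0.0148
time_s: 28.85
position: [0.6085, 0.1709, 0.0647]
orientation: [3.141, -0.002, -0.049]
contact_force: [1.4, -1.6, 7.0]
grip_width: 0.0148
```

```bash
python3 -m creep '[{"x":0,"y":-0.03,"z":0,"yaw":0},{"x":0,"y":-0.05,"z":0,"yaw":0},{"x":0,"y":-0.05,"z":0,"yaw":0},{"x":0,"y":-0.05,"z":0,"yaw":0},{"x":0,"y":-0.05,"z":0,"yaw":0},{"x":0,"y":-0.05,"z":0,"yaw":0},{"x":0,"y":-0.05,"z":0,"yaw":0},{"x":0,"y":-0.05,"z":0,"yaw":0},{"x":0,"y":-0.05,"z":0,"yaw":0},{"x":0,"y":-0.05,"z":0,"yaw":0}]'
python3 -m creep '[{"x":0,"y":0,"z":0,"yaw":0},{"x":0,"y":0,"z":0,"yaw":0},{"x":0,"y":0,"z":0,"yaw":0},{"x":0,"y":0,"z":0,"yaw":0},{"x":0,"y":0,"z":0.5,"yaw":0},{"x":0,"y":0,"z":1,"yaw":0},{"x":0,"y":0,"z":1.7,"yaw":0},{"x":0,"y":0,"z":2.5,"yaw":0},{"x":0,"y":0,"z":3.2,"yaw":0},{"x":0,"y":0,"z":3.5,"yaw":0}]' 0
python3 - <<'E'
from h import *
shot("top","t17",(180,170,400,335),3.6);im=shot("side","s17",(170,150,370,310),4)
k=tri((180+128/3.6,170+214/3.6),(170+377/4,150+258/4));print(k)
E
```

```text
time_s: 29.68
position: [0.6086, 0.1699, 0.0647]
orientation: [-3.141, -0.002, -0.049]
contact_force: [2.5, 0.1, 6.5]
grip_width: 0.0152
time_s: 30.52
position: [0.6087, 0.1701, 0.1713]
orientation: [-3.14, -0.004, -0.049]
contact_force: [0.6, 1.0, 0.1]
grip_width: 0.043
(array([0.60934121, 0.16714813, 0.08740598]), np.float64(0.0006511077107346978))
```

View pics/t17.png

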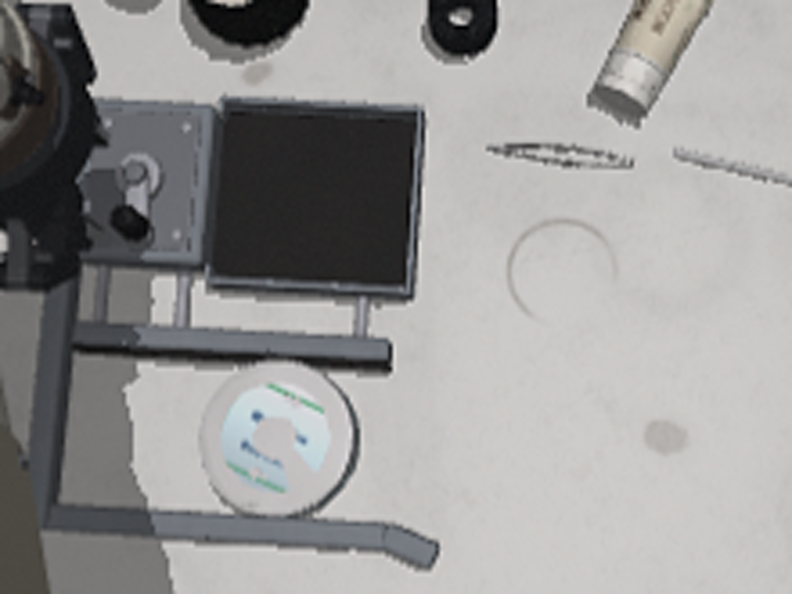

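```bash
python3 -m creep '[{"x":0.2,"y":-1,"z":0,"yaw":0},{"x":0.4,"y":-2,"z":0,"yaw":0},{"x":0.6,"y":-3,"z":0,"yaw":0},{"x":0.8,"y":-4,"z":0,"yaw":-1},{"x":1,"y":-5,"z":-0.4,"yaw":-2},{"x":1.2,"y":-6,"z":-1,"yaw":-3},{"x":1.4,"y":-7,"z":-1.6,"yaw":-3.6},{"x":1.6,"y":-7.7,"z":-2.2,"yaw":-3.6},{"x":1.75,"y":-8.2,"z":-2.8,"yaw":-3.6},{"x":1.75,"y":-8.2,"z":-3.2,"yaw":-3.6}]' -0.4
python3 - <<'E'
from h import *
shot("side","s18",(300,200,460,320),5)
p=manip.get_obs()["position"];print(p,proj("side",p))
E
```

```text
time_s: 31.45
position: [0.6582, -0.0801, 0.0674]
orientation: [3.14, 0.006, -0.116]
contact_force: [-0.2, 0.9, -1.1]
grip_width: 0.0255
[ 0.65629946 -0.07816649  0.06491117] [347.45133649 253.3301113 ]
```

View pics/s18.png

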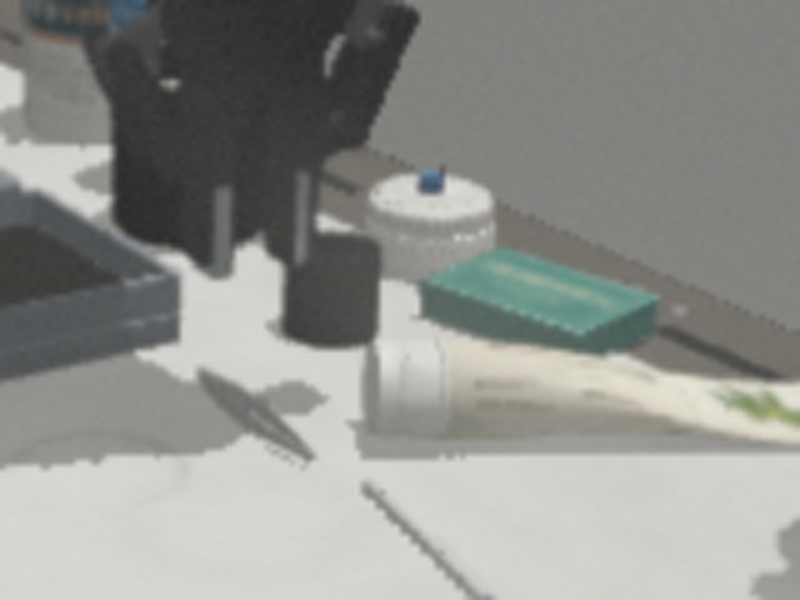

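Run:
```python
from h import *
a=onz("side",(340.2,274.6),.005);b=onz("side",(362.2,291.2),.005);print(a,b,(a+b)/2,np.linalg.norm(a-b))
print(tri((300+143/4,110+413/4),((340.2+362.2)/2,283)))
print(manip.get_obs()["position"])
print("tube",onz("top",(344,197),.02),onz("side",(300+365/5,200+400/5),.02))
```

```text
[ 0.66598891 -0.04205394  0.005     ] [ 0.65456975 -0.12931883  0.005     ] [ 0.66027933 -0.08568638  0.005     ] 0.08800885063729103
(array([ 0.66120649, -0.08321389,  0.00270933]), np.float64(0.0030151079012108936))
[ 0.65629946 -0.07816649  0.06491117]
tube [ 0.69265134 -0.10066596  0.02      ] [ 0.68262705 -0.12608188  0.02      ]
```

```bash
python3 -m creep '[{"x":0.02,"y":-0.1,"z":-0.4,"yaw":0},{"x":0.02,"y":-0.1,"z":-0.8,"yaw":0},{"x":0.02,"y":-0.1,"z":-1.2,"yaw":0},{"x":0.02,"y":-0.1,"z":-1.6,"yaw":0},{"x":0.02,"y":-0.1,"z":-1.9,"yaw":0},{"x":0.02,"y":-0.1,"z":-2.1,"yaw":0},{"x":0.02,"y":-0.1,"z":-2.25,"yaw":0},{"x":0.02,"y":-0.1,"z":-2.25,"yaw":0},{"x":0.02,"y":-0.1,"z":-2.25,"yaw":0},{"x":0.02,"y":-0.1,"z":-2.25,"yaw":0}]'
python3 - <<'E'
from h import *
shot("side","s19",(300,200,420,290),6)
p=manip.get_obs()["position"];print(p)
E
```

```text
time_s: 32.33
position: [0.6614, -0.0793, 0.0056]
orientation: [3.142, -0.001, -0.112]
contact_force: [-0.3, 0.0, 0.5]
grip_width: 0.0256
[ 0.6614725  -0.07940427  0.0057212 ]
```

View pics/s19.png

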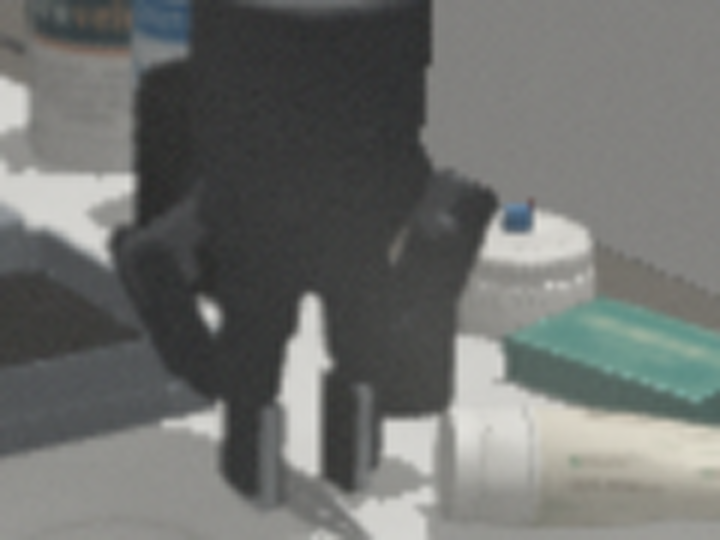

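```bash
python3 -m creep '[{"x":0,"y":0,"z":-0.1,"yaw":0},{"x":0,"y":0,"z":-0.1,"yaw":0},{"x":0,"y":0,"z":-0.1,"yaw":0},{"x":0,"y":0,"z":-0.1,"yaw":0},{"x":0,"y":0,"z":-0.1,"yaw":0},{"x":0,"y":0,"z":-0.1,"yaw":0},{"x":0,"y":0,"z":-0.1,"yaw":0},{"x":0,"y":0,"z":-0.1,"yaw":0},{"x":0,"y":0,"z":-0.1,"yaw":0},{"x":0,"y":0,"z":-0.1,"yaw":0}]' -1 40
python3 -m creep '[{"x":0,"y":0,"z":0.2,"yaw":0},{"x":0,"y":0,"z":0.5,"yaw":0},{"x":0,"y":0,"z":0.9,"yaw":0},{"x":0,"y":0,"z":1.4,"yaw":0},{"x":0,"y":0,"z":1.9,"yaw":0},{"x":0,"y":0,"z":2.4,"yaw":0},{"x":0,"y":0,"z":2.7,"yaw":0},{"x":0,"y":0,"z":2.8,"yaw":0},{"x":0,"y":0,"z":2.8,"yaw":0},{"x":0,"y":0,"z":2.8,"yaw":0}]'
python3 - <<'E'
from h import *
shot("side","s20",(300,180,420,270),6)
p=manip.get_obs()["position"];print(p)
E
```

```text
time_s: 33.22
position: [0.6613, -0.0794, 0.0023]
orientation: [3.142, -0.001, -0.112]
contact_force: [1.2, -0.0, 3.4]
grip_width: 0.0086
time_s: 34.05
position: [0.6604, -0.0793, 0.0854]
orientation: [3.142, 0.001, -0.112]
contact_force: [-0.3, 1.1, -0.5]
grip_width: 0.0083
[ 0.66002663 -0.07922519  0.08488322]
```

View pics/s20.png

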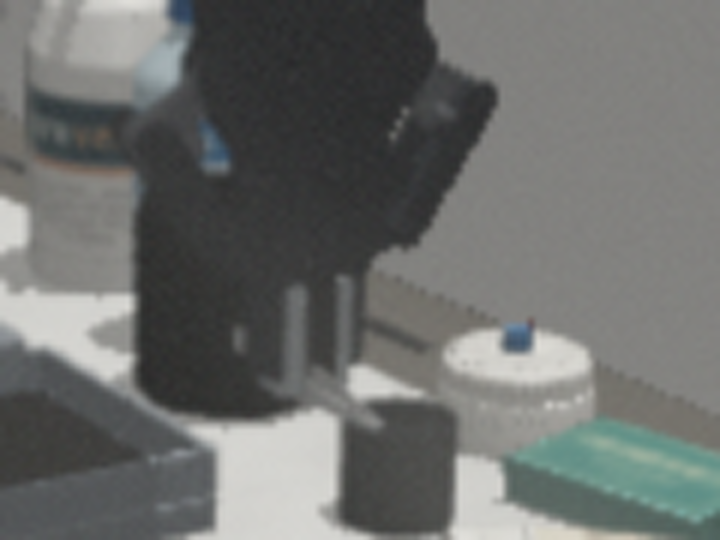

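```bash
python3 -m creep '[{"x":0,"y":0.6,"z":0,"yaw":0.4},{"x":0,"y":1.2,"z":0,"yaw":0.8},{"x":0,"y":1.9,"z":0,"yaw":1.2},{"x":0,"y":2.6,"z":0,"yaw":1.6},{"x":0,"y":3.3,"z":0,"yaw":2},{"x":0,"y":3.9,"z":0,"yaw":2.4},{"x":0,"y":4.4,"z":0,"yaw":2.8},{"x":0,"y":4.8,"z":0,"yaw":3.2},{"x":0,"y":5.05,"z":0,"yaw":3.6},{"x":0,"y":5.05,"z":0,"yaw":3.6}]'
python3 -m creep '[{"x":0,"y":0,"z":0,"yaw":0},{"x":0,"y":0,"z":0,"yaw":0},{"x":0,"y":0,"z":-0.4,"yaw":0},{"x":0,"y":0,"z":-0.8,"yaw":0},{"x":0,"y":0,"z":-1.2,"yaw":0},{"x":0,"y":0,"z":-1.6,"yaw":0},{"x":0,"y":0,"z":-1.9,"yaw":0},{"x":0,"y":0,"z":-2.1,"yaw":0},{"x":0,"y":0,"z":-2.2,"yaw":0},{"x":0,"y":0,"z":-2.2,"yaw":0}]'
python3 - <<'E'
from h import *
shot("side","s21",(230,180,390,300),5);shot("top","t21",(180,170,400,335),3.6)
p=manip.get_obs()["position"];print(p)
E
```

```text
time_s: 34.93
position: [0.6605, 0.0737, 0.0853]
orientation: [-3.141, 0.001, -0.047]
contact_force: [0.5, 0.5, -0.3]
grip_width: 0.0086
time_s: 35.77
position: [0.6601, 0.0721, 0.0187]
orientation: [3.141, 0.002, -0.049]
contact_force: [0.6, 0.5, -0.0]
grip_width: 0.0085
[0.66111956 0.07226927 0.02011319]
```

View pics/s21.png

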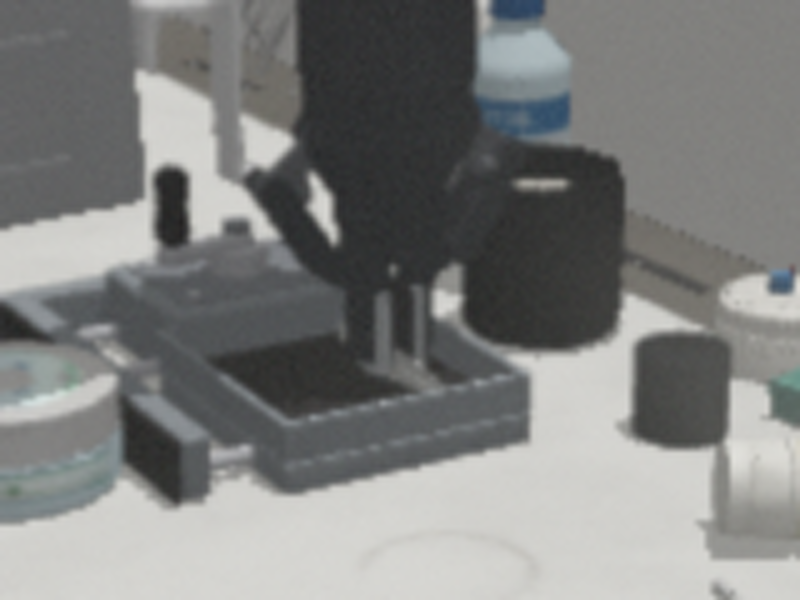

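View pics/t21.png

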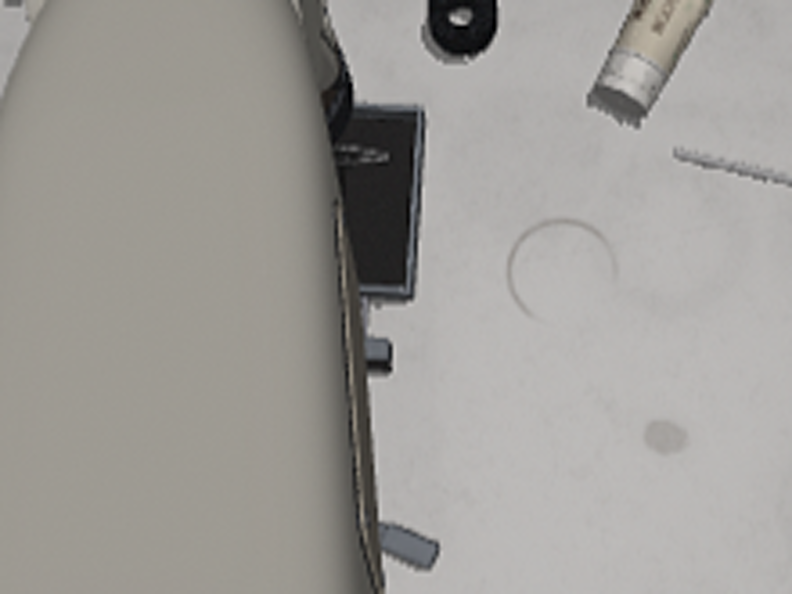

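```bash
python3 -m creep '[{"x":0,"y":0,"z":-0.08,"yaw":0},{"x":0,"y":0,"z":-0.08,"yaw":0},{"x":0,"y":0,"z":-0.08,"yaw":0},{"x":0,"y":0,"z":-0.08,"yaw":0},{"x":0,"y":0,"z":-0.08,"yaw":0},{"x":0,"y":0,"z":-0.08,"yaw":0},{"x":0,"y":0,"z":-0.08,"yaw":0},{"x":0,"y":0,"z":-0.08,"yaw":0},{"x":0,"y":0,"z":-0.08,"yaw":0},{"x":0,"y":0,"z":-0.08,"yaw":0}]'
python3 -m creep '[{"x":0,"y":0,"z":0,"yaw":0},{"x":0,"y":0,"z":0,"yaw":0},{"x":0,"y":0,"z":0,"yaw":0},{"x":0,"y":0,"z":0,"yaw":0},{"x":0,"y":0,"z":0.3,"yaw":0},{"x":0,"y":0,"z":0.8,"yaw":0},{"x":0,"y":0,"z":1.4,"yaw":0},{"x":0,"y":0,"z":2,"yaw":0},{"x":0,"y":0,"z":2.6,"yaw":0},{"x":0,"y":0,"z":3,"yaw":0}]' -0.6
```

```text
time_s: 36.7
position: [0.6608, 0.0722, 0.0174]
orientation: [-3.142, -0.0, -0.049]
contact_force: [-0.1, -0.8, -0.3]
grip_width: 0.0088
time_s: 37.53
position: [0.6617, 0.0723, 0.1104]
orientation: [-3.141, -0.003, -0.049]
contact_force: [-0.3, 0.3, -0.4]
grip_width: 0.0173
```

Run:
```python
from h import *
shot("side","s22",(350,270,470,360),6);shot("top","t22",(340,180,490,280),5)
```

```text
(no output)
```

View pics/s22.png

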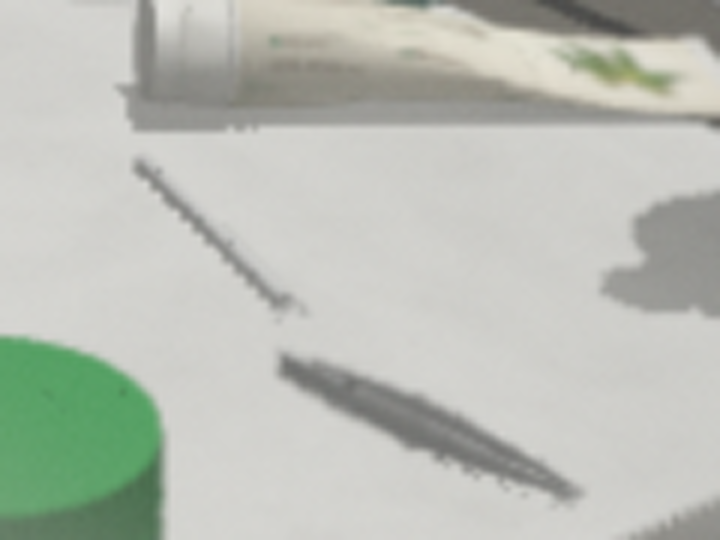

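View pics/t22.png

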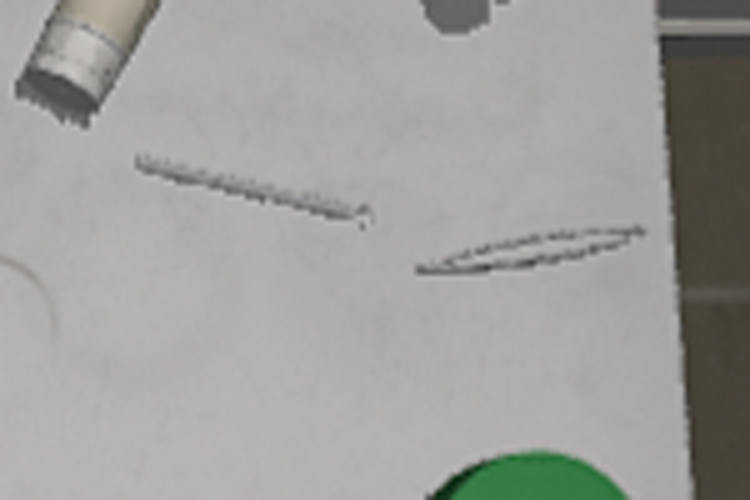

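Run:
```python
from h import *
S=lambda u,v:(350+u/6,270+v/6);T=lambda u,v:(340+u/5,180+v/5)
for n,a,b,c,d,z in(("ext",S(137,162),S(300,308),T(137,160),T(372,215),.003),("far",S(281,366),S(578,492),T(416,268),T(645,231),.005)):
    A=onz("side",a,z);B=onz("side",b,z);Cc=onz("top",c,z);D=onz("top",d,z)
    for x,y in((A,B),(Cc,D)):
        e=x-y;print(n,(x+y)/2,np.linalg.norm(e),np.degrees(np.arctan2(e[1],e[0])))
```

```text
ext [ 0.64735097 -0.20762296  0.003     ] 0.10323541315662467 77.98542579794133
ext [ 0.64867233 -0.20550263  0.003     ] 0.10740013727659918 75.7859500772513
far [ 0.61716877 -0.33052731  0.005     ] 0.09609855727145993 101.6834070098117
far [ 0.61866118 -0.32684338  0.005     ] 0.10392844113823782 98.61786114601628
```

```bash
python3 -m creep '[{"x":-0.1,"y":-1.2,"z":0,"yaw":1.3},{"x":-0.24,"y":-2.5,"z":0,"yaw":2.6},{"x":-0.4,"y":-3.8,"z":0,"yaw":3.9},{"x":-0.54,"y":-5.1,"z":0,"yaw":5.2},{"x":-0.7,"y":-6.4,"z":0,"yaw":6.5},{"x":-0.84,"y":-7.7,"z":0,"yaw":7.8},{"x":-1,"y":-9,"z":0,"yaw":9.1},{"x":-1.14,"y":-10.3,"z":0,"yaw":10.4},{"x":-1.3,"y":-11.6,"z":0,"yaw":11.7},{"x":-1.4,"y":-12.8,"z":0,"yaw":12.9}]' -0.4
python3 -m creep '[{"x":0,"y":-0.53,"z":0,"yaw":0},{"x":0,"y":-0.53,"z":-0.4,"yaw":0},{"x":0,"y":-0.53,"z":-1,"yaw":0},{"x":0,"y":-0.53,"z":-1.7,"yaw":0},{"x":0,"y":-0.53,"z":-2.4,"yaw":0},{"x":0,"y":-0.53,"z":-2.8,"yaw":0},{"x":0,"y":-0.53,"z":-3.1,"yaw":0},{"x":0,"y":-0.53,"z":-3.35,"yaw":0},{"x":0,"y":-0.53,"z":-3.4,"yaw":0},{"x":0,"y":-0.53,"z":-3.4,"yaw":0}]'
python3 - <<'E'
from h import *
shot("side","s23",(340,250,500,370),5)
p=manip.get_obs()["position"];print(p)
E
```

```text
time_s: 38.47
position: [0.6174, -0.3139, 0.1065]
orientation: [-3.141, 0.001, 0.176]
contact_force: [1.2, 0.2, 0.6]
grip_width: 0.0255
time_s: 39.3
position: [0.6189, -0.3276, 0.0054]
orientation: [-3.142, 0.0, 0.176]
contact_force: [-0.9, 1.0, 0.8]
grip_width: 0.0258
[ 0.61931266 -0.3278881   0.00615067]
```

View pics/s23.png

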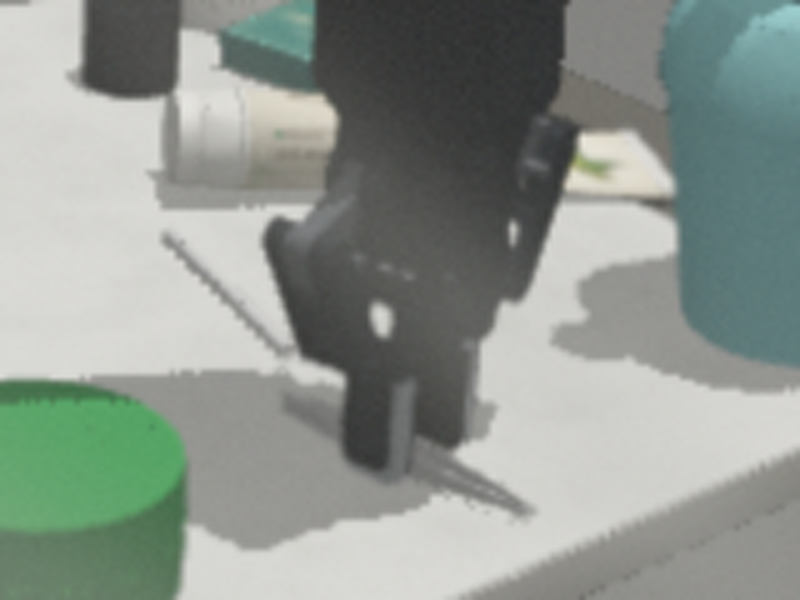

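Tweezers lie between the pads; close, lift.

```bash
python3 -m creep '[{"x":0,"y":0,"z":-0.08,"yaw":0},{"x":0,"y":0,"z":-0.08,"yaw":0},{"x":0,"y":0,"z":-0.08,"yaw":0},{"x":0,"y":0,"z":-0.08,"yaw":0},{"x":0,"y":0,"z":-0.08,"yaw":0},{"x":0,"y":0,"z":-0.08,"yaw":0},{"x":0,"y":0,"z":-0.08,"yaw":0},{"x":0,"y":0,"z":-0.08,"yaw":0},{"x":0,"y":0,"z":-0.08,"yaw":0},{"x":0,"y":0,"z":-0.08,"yaw":0}]' -1 40
python3 -m creep '[{"x":0,"y":0,"z":0.2,"yaw":0},{"x":0,"y":0,"z":0.5,"yaw":0},{"x":0,"y":0,"z":0.9,"yaw":0},{"x":0,"y":0,"z":1.4,"yaw":0},{"x":0,"y":0,"z":1.9,"yaw":0},{"x":0,"y":0,"z":2.4,"yaw":0},{"x":0,"y":0,"z":2.7,"yaw":0},{"x":0,"y":0,"z":2.8,"yaw":0},{"x":0,"y":0,"z":2.8,"yaw":0},{"x":0,"y":0,"z":2.8,"yaw":0}]'
python3 - <<'E'
from h import *
shot("side","s24",(340,220,500,340),5);shot("top","t24",(180,170,400,335),3.6)
p=manip.get_obs()["position"];print(p)
E
```

```text
time_s: 40.18
position: [0.6197, -0.3282, 0.0041]
orientation: [3.14, -0.002, 0.176]
contact_force: [1.2, -1.5, 5.1]
grip_width: 0.0086
time_s: 41.02
position: [0.6184, -0.3275, 0.0866]
orientation: [-3.141, 0.001, 0.176]
contact_force: [-0.1, -0.3, -0.4]
grip_width: 0.0088
[ 0.61796523 -0.3272799   0.08562397]
```

View pics/s24.png

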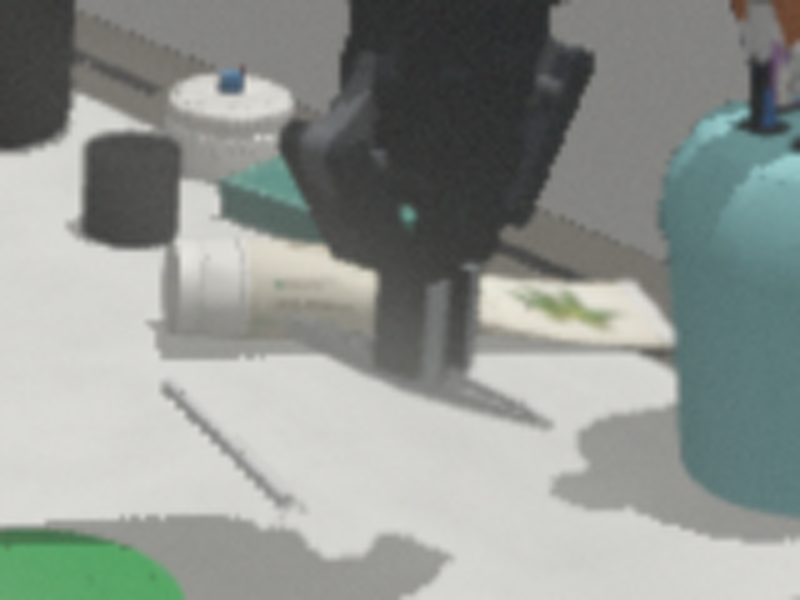

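View pics/t24.png

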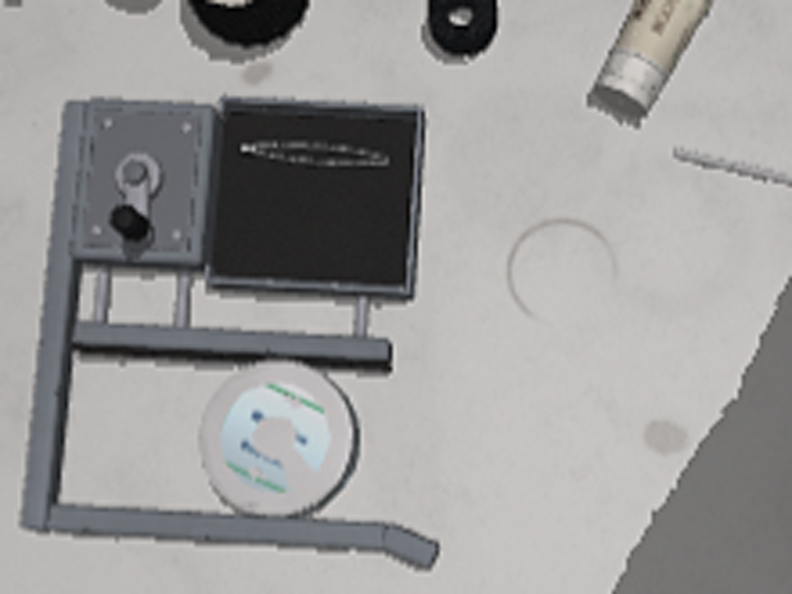

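```bash
python3 -m creep '[{"x":0,"y":1.2,"z":0,"yaw":-1.3},{"x":-0.05,"y":2.5,"z":0,"yaw":-2.6},{"x":-0.1,"y":3.8,"z":0,"yaw":-3.9},{"x":-0.15,"y":5.1,"z":0,"yaw":-5.2},{"x":-0.2,"y":6.4,"z":0,"yaw":-6.5},{"x":-0.25,"y":7.7,"z":0,"yaw":-7.8},{"x":-0.3,"y":9,"z":0,"yaw":-9.1},{"x":-0.37,"y":10.3,"z":0,"yaw":-10.4},{"x":-0.43,"y":11.6,"z":0,"yaw":-11.7},{"x":-0.49,"y":12.8,"z":0,"yaw":-12.9}]'
python3 -m creep '[{"x":0,"y":0.4,"z":0,"yaw":0},{"x":0,"y":0.48,"z":0,"yaw":0},{"x":0,"y":0.48,"z":-0.2,"yaw":0},{"x":0,"y":0.48,"z":-0.6,"yaw":0},{"x":0,"y":0.48,"z":-1.1,"yaw":0},{"x":0,"y":0.48,"z":-1.6,"yaw":0},{"x":0,"y":0.48,"z":-2,"yaw":0},{"x":0,"y":0.48,"z":-2.2,"yaw":0},{"x":0,"y":0.48,"z":-2.25,"yaw":0},{"x":0,"y":0.48,"z":-2.25,"yaw":0}]'
python3 - <<'E'
from h import *
shot("side","s25",(230,180,390,300),5);shot("top","t25",(180,170,400,335),3.6)
p=manip.get_obs()["position"];print(p)
E
```

```text
time_s: 41.95
position: [0.6029, 0.0585, 0.086]
orientation: [3.142, 0.002, -0.049]
contact_force: [1.3, 0.0, 0.1]
grip_width: 0.0084
time_s: 42.78
position: [0.6038, 0.0688, 0.0189]
orientation: [3.141, 0.001, -0.051]
contact_force: [0.5, -0.0, -0.2]
grip_width: 0.0086
[0.60444648 0.06964864 0.0196166 ]
```

View pics/s25.png

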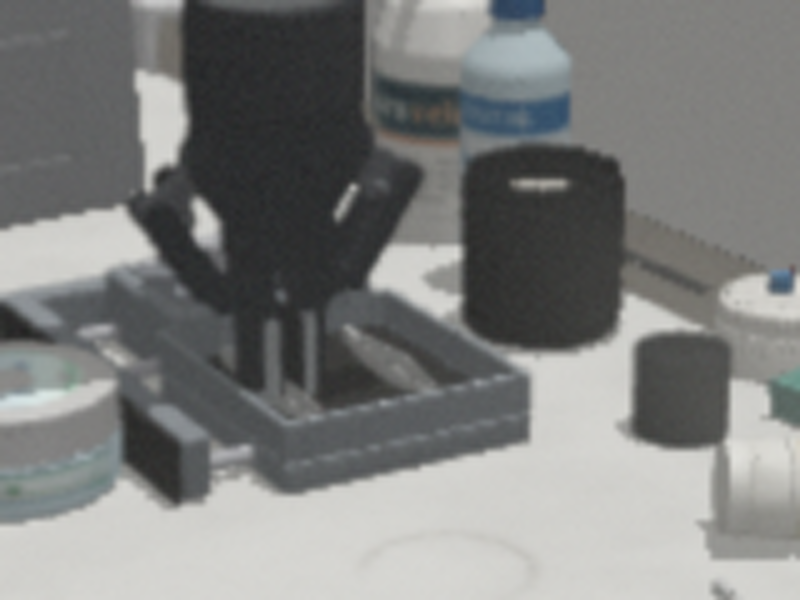

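```bash
python3 -m creep '[{"x":0,"y":0,"z":-0.03,"yaw":0},{"x":0,"y":0,"z":-0.03,"yaw":0},{"x":0,"y":0,"z":-0.03,"yaw":0},{"x":0,"y":0,"z":-0.03,"yaw":0},{"x":0,"y":0,"z":0.3,"yaw":0},{"x":0,"y":0,"z":0.8,"yaw":0},{"x":0,"y":0,"z":1.4,"yaw":0},{"x":0,"y":0,"z":2,"yaw":0},{"x":0,"y":0,"z":2.6,"yaw":0},{"x":0,"y":0,"z":3,"yaw":0}]' -0.6
python3 -m creep '[{"x":0.1,"y":-0.9,"z":0,"yaw":-1.2},{"x":0.3,"y":-1.9,"z":0,"yaw":-2.4},{"x":0.5,"y":-3,"z":0,"yaw":-3.6},{"x":0.7,"y":-4.1,"z":0,"yaw":-4.8},{"x":0.9,"y":-5.2,"z":0,"yaw":-6},{"x":1.1,"y":-6.3,"z":0,"yaw":-7.2},{"x":1.3,"y":-7.4,"z":0,"yaw":-8.4},{"x":1.4,"y":-8.4,"z":0,"yaw":-9.6},{"x":1.48,"y":-9.23,"z":0,"yaw":-10.6},{"x":1.48,"y":-9.23,"z":-0.3,"yaw":-10.6}]' -0.4
python3 -m creep '[{"x":0,"y":0,"z":0,"yaw":0},{"x":0,"y":0,"z":-0.4,"yaw":0},{"x":0,"y":0,"z":-0.9,"yaw":0},{"x":0,"y":0,"z":-1.5,"yaw":0},{"x":0,"y":0,"z":-2.1,"yaw":0},{"x":0,"y":0,"z":-2.6,"yaw":0},{"x":0,"y":0,"z":-2.9,"yaw":0},{"x":0,"y":0,"z":-3.1,"yaw":0},{"x":0,"y":0,"z":-3.17,"yaw":0},{"x":0,"y":0,"z":-3.17,"yaw":0}]'
python3 - <<'E'
from h import *
shot("side","s26",(320,230,480,350),5);shot("top","t26",(180,170,400,335),3.6)
p=manip.get_obs()["position"];print(p)
E
```

```text
time_s: 43.72
position: [0.6051, 0.0709, 0.1125]
orientation: [-3.141, -0.003, -0.049]
contact_force: [0.2, 0.3, -0.5]
grip_width: 0.0168
time_s: 44.55
position: [0.6499, -0.2123, 0.1032]
orientation: [3.139, -0.006, -0.24]
contact_force: [0.9, 0.5, 0.5]
grip_width: 0.0256
time_s: 45.38
position: [0.6486, -0.2056, 0.0055]
orientation: [-3.141, 0.0, -0.233]
contact_force: [-0.8, -0.3, -0.6]
grip_width: 0.0258
[ 0.6492704  -0.20621496  0.00655574]
```

View pics/s26.png

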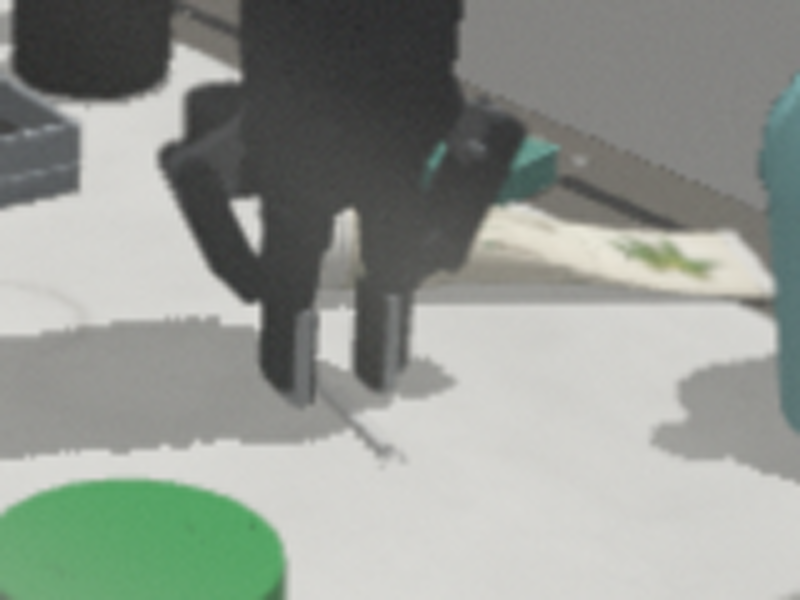

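View pics/t26.png

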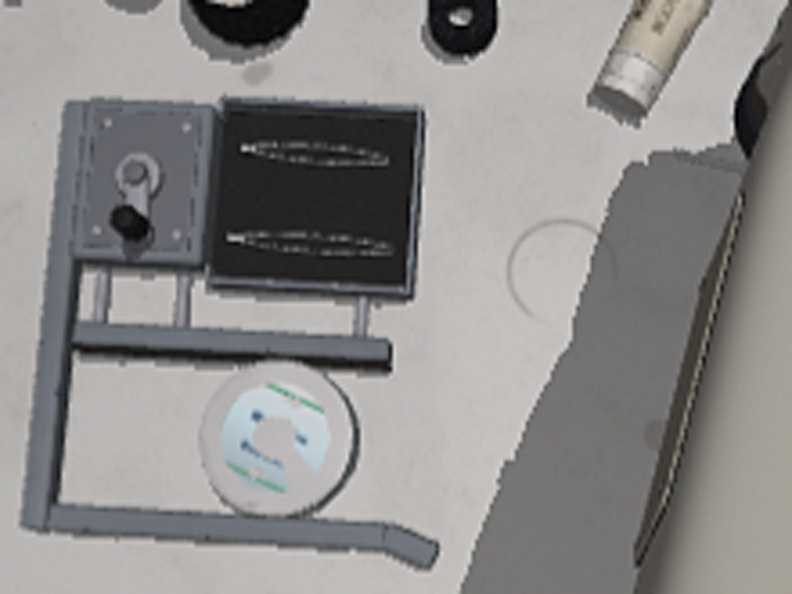

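```bash
python3 -m creep '[{"x":0,"y":0,"z":-0.12,"yaw":0},{"x":0,"y":0,"z":-0.12,"yaw":0},{"x":0,"y":0,"z":-0.12,"yaw":0},{"x":0,"y":0,"z":-0.12,"yaw":0},{"x":0,"y":0,"z":-0.12,"yaw":0},{"x":0,"y":0,"z":-0.12,"yaw":0},{"x":0,"y":0,"z":-0.12,"yaw":0},{"x":0,"y":0,"z":-0.12,"yaw":0},{"x":0,"y":0,"z":-0.12,"yaw":0},{"x":0,"y":0,"z":-0.12,"yaw":0}]' -1 40
python3 -m creep '[{"x":0,"y":0,"z":0.2,"yaw":0},{"x":0,"y":0,"z":0.5,"yaw":0},{"x":0,"y":0,"z":0.9,"yaw":0},{"x":0,"y":0,"z":1.4,"yaw":0},{"x":0,"y":0,"z":1.9,"yaw":0},{"x":0,"y":0,"z":2.4,"yaw":0},{"x":0,"y":0,"z":2.7,"yaw":0},{"x":0,"y":0,"z":2.8,"yaw":0},{"x":0,"y":0,"z":2.8,"yaw":0},{"x":0,"y":0,"z":2.8,"yaw":0}]'
python3 - <<'E'
from h import *
shot("side","s27",(320,200,480,320),5)
p=manip.get_obs()["position"];print(p)
E
```

```text
time_s: 46.32
position: [0.6489, -0.2064, 0.0024]
orientation: [3.141, -0.001, -0.234]
contact_force: [-0.4, 0.3, 5.8]
grip_width: 0.0034
time_s: 47.15
position: [0.6481, -0.2061, 0.0854]
orientation: [-3.142, 0.001, -0.234]
contact_force: [-0.6, -0.3, 0.9]
grip_width: 0.0034
[ 0.64778225 -0.20602296  0.08484333]
```

View pics/s27.png

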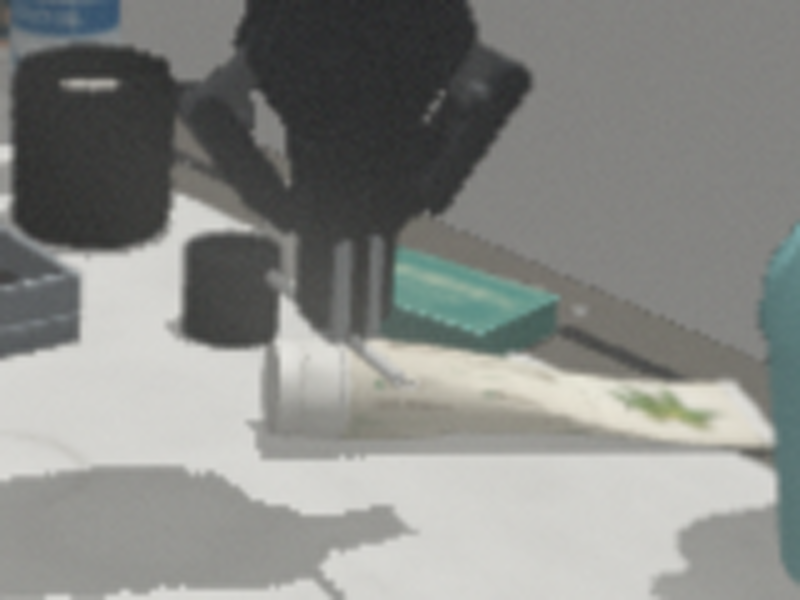

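```bash
python3 -m creep '[{"x":-0.06,"y":0.9,"z":0,"yaw":1.2},{"x":-0.12,"y":1.9,"z":0,"yaw":2.4},{"x":-0.18,"y":3,"z":0,"yaw":3.6},{"x":-0.24,"y":4.1,"z":0,"yaw":4.8},{"x":-0.3,"y":5.2,"z":0,"yaw":6},{"x":-0.36,"y":6.3,"z":0,"yaw":7.2},{"x":-0.42,"y":7.4,"z":0,"yaw":8.4},{"x":-0.48,"y":8.4,"z":0,"yaw":9.6},{"x":-0.54,"y":9,"z":0,"yaw":10.6},{"x":-0.54,"y":9.18,"z":0,"yaw":10.6}]'
python3 -m creep '[{"x":0,"y":0,"z":0,"yaw":0},{"x":0,"y":0,"z":0,"yaw":0},{"x":0,"y":0,"z":0,"yaw":0},{"x":0,"y":0,"z":-0.4,"yaw":0},{"x":0,"y":0,"z":-0.8,"yaw":0},{"x":0,"y":0,"z":-1.2,"yaw":0},{"x":0,"y":0,"z":-1.5,"yaw":0},{"x":0,"y":0,"z":-1.5,"yaw":0},{"x":0,"y":0,"z":-1.5,"yaw":0},{"x":0,"y":0,"z":-1.5,"yaw":0}]'
python3 - <<'E'
from h import *
shot("side","s28",(230,180,390,300),5);shot("top","t28",(200,170,340,275),5)
p=manip.get_obs()["position"];print(p)
E
```

```text
time_s: 48.03
position: [0.6308, 0.0727, 0.0845]
orientation: [-3.141, 0.003, -0.044]
contact_force: [0.2, -0.1, -0.3]
grip_width: 0.0035
time_s: 48.87
position: [0.6328, 0.0686, 0.0413]
orientation: [-3.142, -0.001, -0.05]
contact_force: [0.1, -0.0, 0.4]
grip_width: 0.0039
[0.63309636 0.06898931 0.0418246 ]
```

View pics/s28.png

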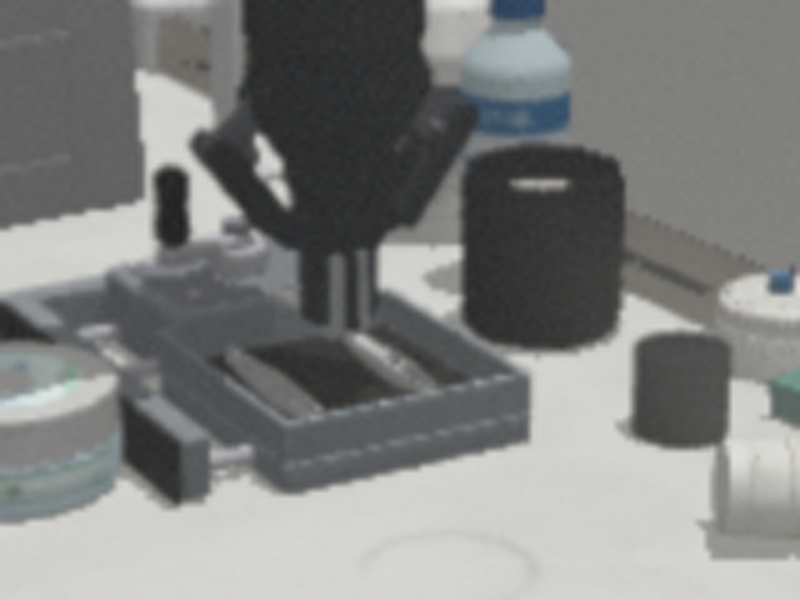

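View pics/t28.png

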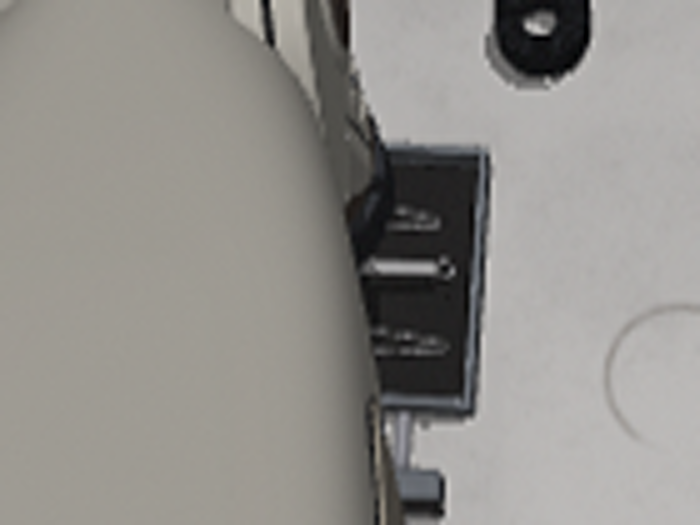

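```bash
python3 -m creep '[{"x":0,"y":0,"z":-0.2,"yaw":0},{"x":0,"y":0,"z":-0.4,"yaw":0},{"x":0,"y":0,"z":-0.6,"yaw":0},{"x":0,"y":0,"z":-0.75,"yaw":0},{"x":0,"y":0,"z":-0.78,"yaw":0},{"x":0,"y":0,"z":-0.78,"yaw":0},{"x":0,"y":0,"z":-0.78,"yaw":0},{"x":0,"y":0,"z":-0.78,"yaw":0},{"x":0,"y":0,"z":-0.78,"yaw":0},{"x":0,"y":0,"z":-0.78,"yaw":0}]'
python3 -m creep '[{"x":0,"y":0,"z":0,"yaw":0},{"x":0,"y":0,"z":0,"yaw":0},{"x":0,"y":0,"z":0,"yaw":0},{"x":0,"y":0,"z":0,"yaw":0},{"x":0,"y":0,"z":0.3,"yaw":0},{"x":0,"y":0,"z":0.8,"yaw":0},{"x":0,"y":0,"z":1.5,"yaw":0},{"x":0,"y":0,"z":2.4,"yaw":0},{"x":0,"y":0,"z":3.4,"yaw":0},{"x":0,"y":0,"z":4.2,"yaw":0}]' -0.7
python3 -m creep '[{"x":-0.5,"y":-0.5,"z":0.2,"yaw":0},{"x":-1,"y":-1,"z":0.4,"yaw":0},{"x":-1.5,"y":-1.8,"z":0.6,"yaw":0},{"x":-2,"y":-2.7,"z":0.8,"yaw":0},{"x":-2.5,"y":-3.6,"z":1,"yaw":0},{"x":-3,"y":-4.5,"z":1,"yaw":0},{"x":-3.5,"y":-5.4,"z":1,"yaw":0},{"x":-4,"y":-6.3,"z":1,"yaw":0},{"x":-4.5,"y":-7.2,"z":1,"yaw":0},{"x":-4.5,"y":-8,"z":1,"yaw":0}]'
python3 - <<'E'
from h import *
shot("side","s29",(170,150,370,310),4);shot("top","t29",(180,170,400,335),3.6)
E
```

```text
time_s: 49.8
position: [0.6324, 0.0692, 0.0175]
orientation: [-3.142, -0.0, -0.049]
contact_force: [-0.2, 0.1, -0.7]
grip_width: 0.0033
time_s: 50.63
position: [0.6327, 0.0692, 0.1464]
orientation: [-3.141, -0.002, -0.049]
contact_force: [0.2, 0.4, 0.1]
grip_width: 0.0131
time_s: 51.47
position: [0.4944, -0.1721, 0.1745]
orientation: [3.141, 0.001, -0.05]
contact_force: [-0.1, 0.0, -0.6]
grip_width: 0.0125
```

View pics/s29.png

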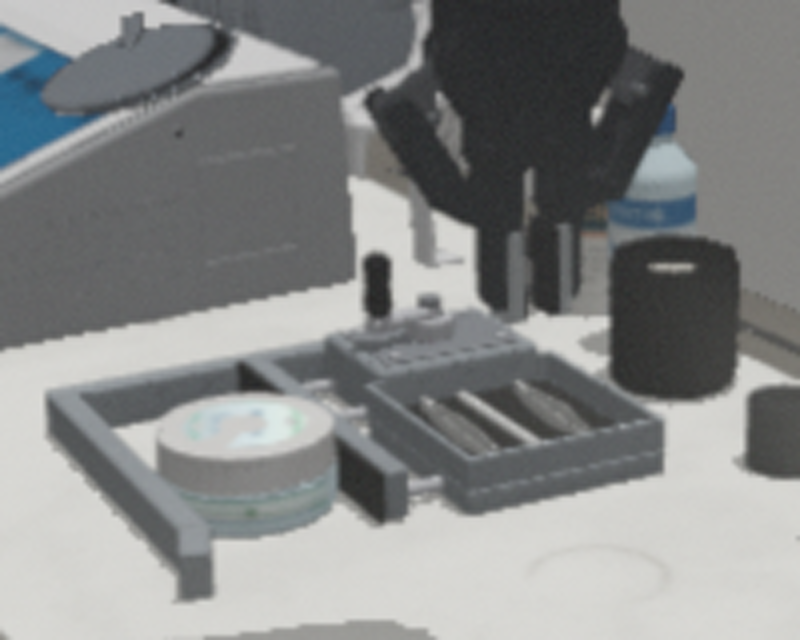

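View pics/t29.png

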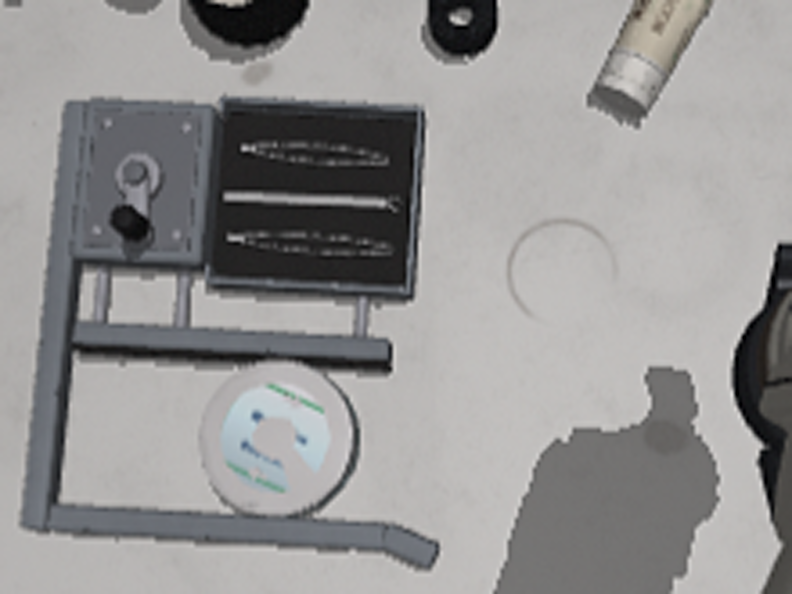

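```bash
python3 -m creep '[{"x":-0.1,"y":0.6,"z":-0.5,"yaw":0},{"x":-0.2,"y":1.2,"z":-1,"yaw":0},{"x":-0.3,"y":1.8,"z":-1.6,"yaw":0},{"x":-0.4,"y":2.4,"z":-2.3,"yaw":0},{"x":-0.4,"y":3,"z":-3,"yaw":0},{"x":-0.4,"y":3.6,"z":-3.7,"yaw":0},{"x":-0.4,"y":4.2,"z":-4.3,"yaw":0},{"x":-0.4,"y":4.8,"z":-4.9,"yaw":0},{"x":-0.4,"y":5.4,"z":-5.2,"yaw":0},{"x":-0.4,"y":5.7,"z":-5.2,"yaw":0}]' -1 40
python3 -m creep '[{"x":0,"y":0.1,"z":0,"yaw":0},{"x":0,"y":0.2,"z":0,"yaw":0},{"x":0,"y":0.3,"z":0,"yaw":0},{"x":0,"y":0.4,"z":0,"yaw":0},{"x":0,"y":0.5,"z":0,"yaw":0},{"x":0,"y":0.6,"z":0,"yaw":0},{"x":0,"y":0.7,"z":0,"yaw":0},{"x":0,"y":0.8,"z":0,"yaw":0},{"x":0,"y":0.9,"z":0,"yaw":0},{"x":0,"y":0.9,"z":0,"yaw":0}]'
```

```text
time_s: 52.4
position: [0.4834, 0.0026, 0.0157]
orientation: [-3.141, 0.004, -0.046]
contact_force: [-0.0, -0.8, 0.3]
grip_width: -0.0001
time_s: 53.23
position: [0.4852, 0.0276, 0.0174]
orientation: [-3.141, 0.0, -0.048]
contact_force: [0.1, -0.4, -0.3]
grip_width: -0.0002
```

```bash
python3 -m creep '[{"x":0,"y":0.05,"z":0,"yaw":0},{"x":0,"y":0.1,"z":0,"yaw":0},{"x":0,"y":0.13,"z":0,"yaw":0},{"x":0,"y":0.16,"z":0,"yaw":0},{"x":0,"y":0.16,"z":0,"yaw":0},{"x":0,"y":0.16,"z":0,"yaw":0},{"x":0,"y":0.16,"z":0,"yaw":0},{"x":0,"y":0.16,"z":0,"yaw":0},{"x":0,"y":0.16,"z":0,"yaw":0},{"x":0,"y":0.16,"z":0,"yaw":0}]'
python3 -m creep '[{"x":0,"y":0.03,"z":0,"yaw":0},{"x":0,"y":0.06,"z":0,"yaw":0},{"x":0,"y":0.08,"z":0,"yaw":0},{"x":0,"y":0.08,"z":0,"yaw":0},{"x":0,"y":0.08,"z":0,"yaw":0},{"x":0,"y":0.08,"z":0,"yaw":0},{"x":0,"y":0.08,"z":0,"yaw":0},{"x":0,"y":0.08,"z":0,"yaw":0},{"x":0,"y":0.08,"z":0,"yaw":0},{"x":0,"y":0.08,"z":0,"yaw":0}]'
```

```text
time_s: 54.07
position: [0.4853, 0.0319, 0.0174]
orientation: [3.142, 0.0, -0.049]
contact_force: [-0.2, 0.4, -0.1]
grip_width: 0.0
time_s: 54.9
position: [0.4852, 0.033, 0.0174]
orientation: [3.139, -0.0, -0.05]
contact_force: [0.3, -4.9, 1.7]
grip_width: -0.0001
```

```bash
python3 -m creep '[{"x":0,"y":-0.2,"z":0,"yaw":0},{"x":0,"y":-0.6,"z":0,"yaw":0},{"x":0,"y":-1.2,"z":0,"yaw":0},{"x":0,"y":-2,"z":0.2,"yaw":0},{"x":0,"y":-2.8,"z":1,"yaw":0},{"x":0,"y":-3.6,"z":1.8,"yaw":0},{"x":0,"y":-4.4,"z":2.8,"yaw":0},{"x":0,"y":-5.2,"z":3.8,"yaw":0},{"x":0,"y":-6,"z":4.8,"yaw":0},{"x":0,"y":-6.8,"z":5.2,"yaw":0}]'
python3 -m creep '[{"x":0,"y":0,"z":0,"yaw":0},{"x":0,"y":0,"z":0,"yaw":0},{"x":0,"y":0,"z":0,"yaw":0},{"x":0,"y":0,"z":0,"yaw":0},{"x":0,"y":0,"z":0,"yaw":0},{"x":0,"y":0,"z":0,"yaw":0},{"x":0,"y":0,"z":0,"yaw":0},{"x":0,"y":0,"z":0,"yaw":0},{"x":0,"y":0,"z":0,"yaw":0},{"x":0,"y":0,"z":0,"yaw":0}]'
python3 - <<'E'
from h import *
shot("top","t30")
a=cv2.imread("pics/t30_full.png")
cv2.imwrite("pics/t30.png",a)
E
```

```text
time_s: 55.73
position: [0.4869, -0.172, 0.178]
orientation: [3.14, -0.007, -0.049]
contact_force: [2.0, -0.0, -0.0]
grip_width: -0.0
time_s: 56.57
position: [0.4853, -0.1694, 0.1733]
orientation: [-3.142, 0.0, -0.048]
contact_force: [0.0, -0.6, 0.2]
grip_width: -0.0001
```

View pics/t30.png

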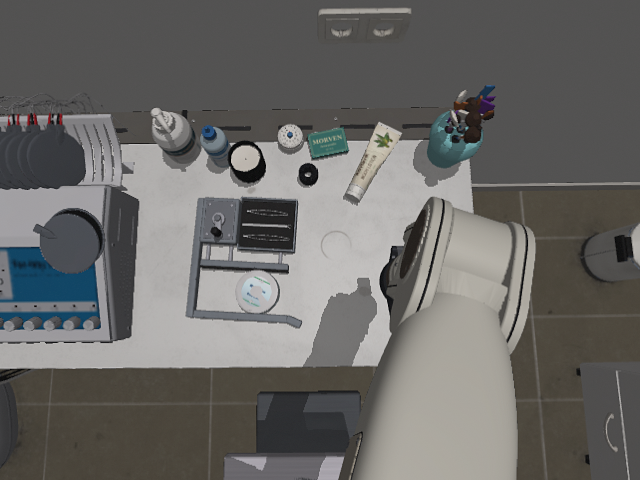

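The pot sits in the lane at about (258, 291), clamped. The three tools lie in the trough around (268, 224). The strap roll, candle and tube have not moved.

```bash
python3 -c "
from bench import manip
print(manip.job_done())"
```

```text
the job is handed in; nothing more can be done
None
```

The job is done and handed in at about 57 s of the 210 s allowed; `job_done()` returned nothing either way. I wound the crank open by about 1.6 turns and pushed the one white pot present into the lane. I then wound the jaw closed and laid the fine tweezers, extractor and tweezers side by side in the trough.

**Last checks:**
- **Pot position:** after closing, it measured x ≈ 45 mm, y ≈ −32 mm in the clamp's frame, inside the limits, and it stands upright against the rail.
- **Jaw grip:** I could only test this indirectly. After my first release the crank sprang back about 15°, so I wound it again and eased it off slowly before letting go. A light push on the clamped pot then met 4.9 N, against about 1.5 N when it slid freely; that push may have moved it by a millimetre at most.
- **Tools:** both cameras show all three lying flat in the trough, lengthwise and near its middle.
- **Bystanders:** the strap roll, candle and cream tube look unmoved, and the green look-alike was never touched. The robot is clear of everything.

No check failed. Top and side camera positions differed by a few millimetres, and by up to 9 mm on my first hand-picked reading of the pot, so treat the positions as good to a few millimetres. I saw no grip slackening and no pot knocked aside.

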